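# Test fired clay sleeves on a leaning step gauge, sort them and shut the stock box

### The job

Check the bore of the two fired clay sleeves on the leaning steel gauge pin, one at a time and without forcing them: slide a sleeve down the pin until it either sits fully home on the seat plate or stops at the step halfway although it is centred, then take it off and stand it upright in its place before testing the other. The sleeve that goes fully home belongs in the wooden box, the one that stops at the step in the grey tray; finally shut the box's lid and leave the bowl, jar and brush where they are.

Things in the scene. Friction and masses are not known exactly. Their poses are not given: they have to be found in the camera images.
- sleeve_a: Plain terracotta tube standing on the table: 50 mm outside diameter, 70 mm long, about 170 g. Origin at its centre, z along its axis; the ends are alike. Both sleeves look the same outside, with mouths 38 mm wide and 6 mm deep; between these the bore is 36 mm in one sleeve and 30 mm in the other: which, the gauge tells.
- sleeve_b: The other terracotta tube: same outside, same origin and axes as the first; its bore is the other one of the two (36 or 30 mm).
- gauge_pin: Fixed steel step pin leaning 30 deg to the gauge's front. Origin: foot of the pin, on the seat plate's upper face (64 mm disc, 58 mm above the table); z up the pin, y level. 33 mm diameter up to z = 30 mm, a step (2 mm bevel), 25 mm to z = 67, then a cone to 12 mm at the tip, z = 78. A sleeve fully home has its centre at z = 35 mm, a tight one on the step at about 59.
- box: Open wooden box, fixed, 160 mm (x) by 180 mm (y) by 86 mm high, walls and floor 6 mm; origin at the centre of its underside; its lid is hinged along the rim at +x.
- lid (a joint): Angle of the box's lid: 0 shut, about 1.6 upright (open). A stiff hinge: the lid stays where it is left.
- lid_hinge (a point): Middle of the lid's hinge line, on the box's rim at +x of the box. The point turns with the lid: its x axis points along the lid away from the free edge. The lid is 178 mm long, 180 mm wide, 8 mm thick.
- lid_edge (a point): Middle of the lid's free edge, on its outer (upper) face. The lid is a plain board that overhangs the box's front by 18 mm; no handle.
- tray: Shallow grey tray, fixed, 160 by 160 mm, 28 mm high, walls and floor 6 mm; origin at the centre of its underside.
- bowl: White bowl, 100 mm across, 50 mm high, origin under its centre. Leave alone.
- jar: Lidded jar, 66 mm across, 85 mm high, origin under its centre. Leave alone.
- brush: Glaze brush 160 mm long lying on the table, along its x axis. Leave alone.
Things that resemble listed ones, but are neither listed nor needed, are in the scene too. Of the things shaped like the tray, the grey one is meant. What is shaped like the part that bears gauge_pin but green is not meant.

How it is judged:
By the outcome, as a careful person would: the job done as asked, in the order asked, and still so for the second after the job is handed in, with the robot touching nothing.
It also fails if it takes over 72 s, if anything falls off the work surface, if the arm or the gripper's body presses on something with over 40 N, if the wrist force passes 120 N, or if a joint passes its speed limit or range.

### The arm

A 6-joint arm with a two-finger parallel gripper is mounted at the origin on the work surface. World frame = base frame: x ahead of the robot, y to its left, z up, the work surface at z = 0. Lengths are in m, angles in rad, forces in N, time in s.
With the tool pointing down it reaches from about 0.4 to 0.825 m from the base axis. Payload 7 kg.
Tool frame: the origin (TCP) lies on the centre line of the jaws, within the pads' length; the fingertips stand 22 mm ahead of it and the grasp point (between the pads) lies 3 mm ahead of it; z points along the fingers, y is the line along which they close (so a half turn about z gives the same grasp; the last joint's range is limited). The gripper opens to 88 mm and grips with 3 to 60 N. Pads are 19 mm wide; open, the fingers measure 130 mm over their backs; the gripper's body (78 mm by 193 mm) begins 47 mm behind the grasp point.
Start: joints at [1.614, 0.359, 0.012, 0, -1.224, -0.288], TCP at [0.164, 0.655, 0.249] pointing down, gripper open.
Joint ranges: [-3.07, 3.07], [-1.43, 2.12], [-1.02, 1.25], [-3.03, 1.67], [-3.05, -0], [-3.03, 3.03]. Speed limits (rad/s): [2.39, 2.39, 3.01, 3.14, 3.14, 3.14].

### API

Orientations are given as [roll, pitch, yaw] about the fixed x, y, z axes, in that order (R = Rz(yaw) Ry(pitch) Rx(roll)).
In Python, from station import arm gives the robot as it stands.
- The arm moves only by the tool arm_command, never from a script. Its argument "series" is one flat list of numbers, 7 for each row, row after row: the turn, a rotation vector about the tool's x, y, z each as a share of 90 degrees, from -1 to 1, then the shift along the tool's x, y, z each as a share of 0.1 m, from -1 to 1, then the opening, from 0 (shut) to 1 (fully open). A call has 1 to 8 rows; each row is the pose to reach, as a shift and turn from the pose commanded when the call began, along the tool's axes at that moment; what a row does not reach only later rows make up. A row lasts 1/8 s, in which the tool goes at most 62.5 mm and 10.7 degrees, less where a joint would pass 70% of its speed; a pose out of reach is approached as far as the arm can. A call with a number of a shift or a turn outside -1 to 1 is refused whole. A call with a gripper value outside its range is refused whole. The fingers move at their own pace and stop on an object; "force" is the grip in N (left out, the last holds). Time passes only in rows, so rows that repeat a pose let the fingers close. It gives the time, the measured TCP pose, the force, the opening and the grip force at its end, in the units of the state.
- arm.get_state(): the state, without advancing time (a new reading comes with each control period).
- arm.grab_frame(name): name is "side" or "top" or "wrist"; returns the picture (400x640x3 uint8, blue, green, red); there is no depth.
- arm.camera_model(name): a dict with "fovy" (degrees; the focal length in pixels is half the picture's height over the tangent of half this angle, whatever the lens; pixels are square), "cx", "cy" (the principal point, pixels), "D" ([k1, k2, p1, p2, k3] as OpenCV has them; the pictures are not rectified), "pose" (4x4, takes a point from camera to world coordinates). Camera axes: x right, y down, z forward; pixel columns grow to the right and rows downward; lengths in m; the calibration is good to about 2 mm. A picture is of the moment at which its call begins: read the wrist's pose just before it. camera_model takes no time and is no camera call; for the wrist camera it gives the pose at the moment of the call.
- arm.job_done(): hands the job in; it is judged then, once.
The state is a dict: "t": time; "q": joint angles; "qd": joint speeds; "joint_efforts": joint torques, N m; "eef_pos": TCP position; "ee_rot": TCP orientation; "force": force on the tool from outside, world axes, zero at the start; "moment": the same for the moment, N m; "width": finger opening in m; "gripper_force": force on a finger pad.
Only numpy, scipy, OpenCV 4.12 (cv2) and the standard library are available. Lean on these libraries where they do the work, as an engineer would, in place of code of your own. Each camera call takes 0.05 s, during which the arm holds its last target. There are 200 camera calls.

## Working session

There is one attempt and no reset: what is moved stays moved. The work goes in short steps, Python scripts to look and compute and a tool call to move; the robot and the scene stay as the last step left them, time stands still between calls to the robot, and variables do not carry over. Pictures are saved under pics/ and viewed, at most 10 in all, crops included, and the job is handed in when it is done.

Besides the shell and the picture viewer there is one more tool, called after "Emit:" by a JSON object that holds its "name" and its "arguments". arm_command: Moves the arm, as the interface text tells. Its arguments: {"type":"object","properties":{"series":{"type":"array"},"force":{"type":"number"}},"required":["series"]}

```bash
mkdir -p pics; ls; python3 - <<'E'
from station import arm
import cv2,json,numpy as np
np.set_printoptions(precision=4,suppress=True)
for n in("top","side"):
    im=arm.grab_frame(n);cv2.imwrite(f"pics/{n}0.png",im)
    m=arm.camera_model(n);print(n,m)
print(arm.get_state()); print(arm.camera_model("wrist"))
E
```

```text
pics
top {'fovy': 45.02915734498307, 'cx': 320.1261593984798, 'cy': 193.76314850377804, 'D': array([-0.1367,  0.    ,  0.    ,  0.    ,  0.    ]), 'pose': array([[-0.1251, -0.9693,  0.2115,  0.2277],
       [-0.9921,  0.1225, -0.0256, -0.0181],
       [-0.0011, -0.213 , -0.977 ,  1.2475],
       [ 0.    ,  0.    ,  0.    ,  1.    ]])}
side {'fovy': 44.96272233092178, 'cx': 320.26326079117376, 'cy': 195.5091698331108, 'D': array([0.0084, 0.    , 0.    , 0.    , 0.    ]), 'pose': array([[ 0.9977, -0.0414,  0.054 ,  0.3855],
       [-0.0678, -0.6693,  0.7399, -1.1351],
       [ 0.0056, -0.7418, -0.6706,  1.085 ],
       [ 0.    ,  0.    ,  0.    ,  1.    ]])}
{'t': 0.1, 'q': array([ 1.6141,  0.3593,  0.0112, -0.0003, -1.2241, -0.2881]), 'qd': array([-0.0017, -0.0011,  0.0015,  0.0019, -0.0004, -0.0014]), 'joint_efforts': array([ -0.0011, -58.416 ,  29.3753,   7.0158,   0.0102,  -0.    ]), 'eef_pos': array([0.1635, 0.6545, 0.2477]), 'ee_rot': array([ 3.1401, -0.0001, -0.2449]), 'force': array([ 0.5621, -0.0724,  0.1302]), 'moment': array([-0.0445, -0.0361,  0.0621]), 'gripper_force': 0.0, 'width': 0.0878176708109166}
{'fovy': 66.32109211402755, 'cx': 322.69334360617654, 'cy': 201.9763481469258, 'D': array([-0.009,  0.   ,  0.   ,  0.   ,  0.   ]), 'pose': array([[-0.2437, -0.923 , -0.2978,  0.2444],
       [-0.9698,  0.2326,  0.0727,  0.6349],
       [ 0.0022,  0.3066, -0.9518,  0.3827],
       [ 0.    ,  0.    ,  0.    ,  1.    ]])}
```

View pics/top0.png

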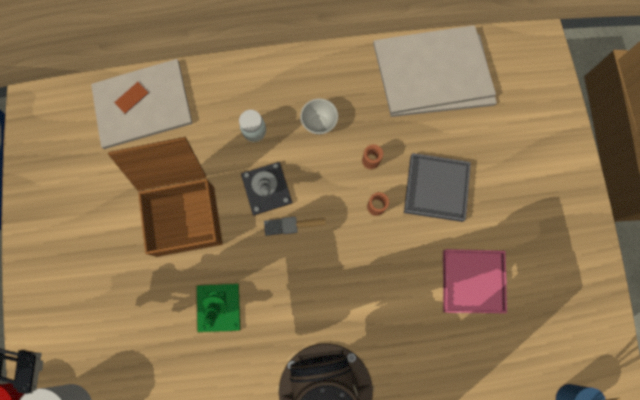

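View pics/side0.png

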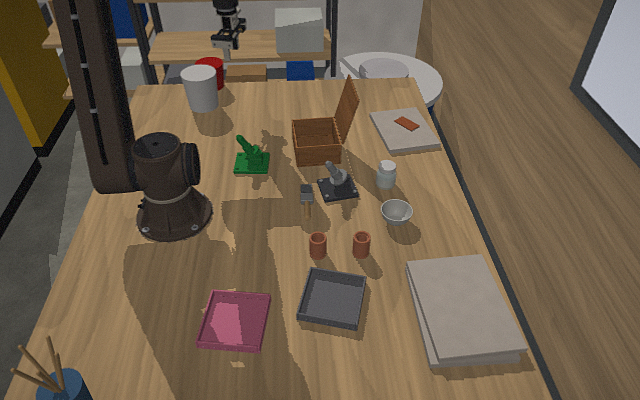

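Top view: the sleeves are at (372,156) and (378,203). The grey tray is at (438,187), with a pink decoy at (475,281). The dark gauge is at (265,185), with a green decoy at (217,307). The box is at (178,215) with its lid open to +x, and the brush (290,226), jar (252,125) and bowl (319,117) are nearby. Side view: the sleeves are at (318,246) and (361,245), and the gauge at (338,183). I choose the dark gauge, the grey tray and the terracotta tubes. The flat orange piece on the slab (131,97) is not a sleeve.

```bash
cat > h.py <<'E'
import numpy as np, cv2
from station import arm
from scipy.spatial.transform import Rotation as Ro
np.set_printoptions(precision=4,suppress=True)
def K(m,h=400):
    f=h/2/np.tan(np.radians(m["fovy"])/2); return np.array([[f,0,m["cx"]],[0,f,m["cy"]],[0,0,1.]])
def ray(m,uv):
    p=cv2.undistortPoints(np.array([[uv]],float),K(m),np.array(m["D"]))[0,0]
    T=np.array(m["pose"]); d=T[:3,:3]@[p[0],p[1],1]; return T[:3,3],d/np.linalg.norm(d)
def plane(m,uv,z):
    o,d=ray(m,uv); return o+d*(z-o[2])/d[2]
def proj(m,P):
    T=np.linalg.inv(m["pose"]); r=cv2.Rodrigues(T[:3,:3])[0]
    return cv2.projectPoints(np.atleast_2d(np.array(P,float)),r,T[:3,3],K(m),np.array(m["D"]))[0][:,0]
def tri(m1,a,m2,b):
    o1,d1=ray(m1,a);o2,d2=ray(m2,b)
    s=np.linalg.lstsq(np.c_[d1,-d2],o2-o1,rcond=None)[0]
    p,q=o1+s[0]*d1,o2+s[1]*d2; return (p+q)/2,np.linalg.norm(p-q)
def Rt(st): return Ro.from_euler("xyz",st["ee_rot"]).as_matrix()
def delta(st,pos,R):
    "7-vector shares from commanded pose ~ measured"
    R0=Rt(st); return np.r_[Ro.from_matrix(R0.T@R).as_rotvec()/(np.pi/2),R0.T@(np.array(pos)-st["eef_pos"])/0.1]
E
python3 - <<'E'
from h import *
mt,ms=arm.camera_model("top"),arm.camera_model("side")
t,s=cv2.imread("pics/top0.png"),cv2.imread("pics/side0.png")
for n,im,m in(("top",t,mt),("side",s,ms)):
    h=cv2.cvtColor(im,cv2.COLOR_BGR2HSV)
    k=((h[...,0]<12)&(h[...,1]>120)&(h[...,2]>60)).astype(np.uint8)
    c=cv2.connectedComponentsWithStats(k)
    for st,ce in zip(c[2][1:],c[1+2][1:]):
        if st[4]>60: print(n,st,ce, "z.070",plane(m,ce,.07)[:2],"z.035",plane(m,ce,.035)[:2])
a=cv2.resize(t[150:225,225:305],None,fx=5,fy=5,interpolation=cv2.INTER_CUBIC)
b=cv2.resize(s[145:215,300:375],None,fx=5,fy=5,interpolation=cv2.INTER_CUBIC)
b=cv2.copyMakeBorder(b,0,a.shape[0]-b.shape[0],0,0,cv2.BORDER_CONSTANT)
cv2.imwrite("pics/g.png",np.hstack([a,b]))
E
```

```text
top [115  83  33  30 462] [130.8658  97.2597] z.070 [0.8102 0.4233] z.035 [0.8275 0.4364]
top [363 145  20  23 282] [372.1099 156.1099] z.070 [ 0.5633 -0.1925] z.035 [ 0.5733 -0.1977]
top [368 193  21  22 220] [377.9227 203.3091] z.070 [ 0.4404 -0.1887] z.035 [ 0.4467 -0.1938]
top [  0 384  23  16 176] [  6.8239 393.5795] z.070 [0.0695 0.8004] z.035 [0.0648 0.8247]
side [195  57  29  34 273] [213.6227  67.6007] z.070 [0.0549 0.8533] z.035 [0.0435 0.9219]
side [395 117  24  14 168] [406.5714 123.3393] z.070 [0.8184 0.3682] z.035 [0.8333 0.42  ]
side [310 231  16  29 393] [317.3715 245.0687] z.070 [ 0.4451 -0.2221] z.035 [ 0.4472 -0.1906]
side [353 231  17  28 393] [360.7684 244.201 ] z.070 [ 0.5675 -0.2265] z.035 [ 0.5737 -0.1951]
```

View pics/g.png

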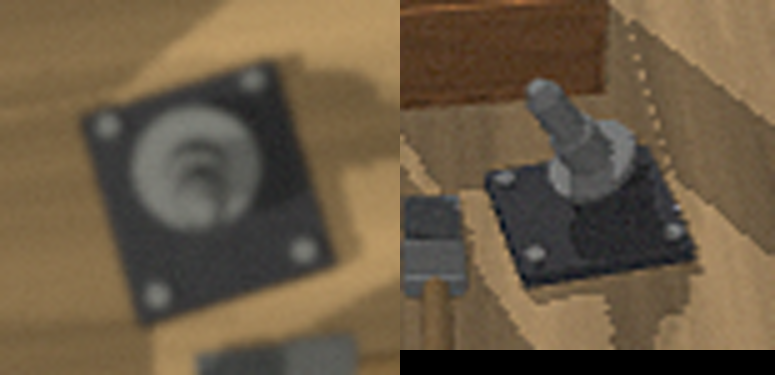

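The gauge crop shows the seat disc centre at about (264.4,183.6) in top and (338.4,177) in side. The pin tip is at about (265.6,192.4) in top and (328,162.6) in side. The pin leans toward the robot and the plate bolts are clear. This is the dark gauge, so the choice holds.

```bash
python3 - <<'E'
from h import *
mt,ms=arm.camera_model("top"),arm.camera_model("side")
foot,e1=tri(mt,(264.4,183.6),ms,(338.4,177));tip,e2=tri(mt,(265.6,192.4),ms,(328,162.6))
print("foot",foot,e1,"tip",tip,e2,"len",np.linalg.norm(tip-foot)); a=(tip-foot)/np.linalg.norm(tip-foot);print("axis",a,"lean",np.degrees(np.arccos(a[2])),"az",np.degrees(np.arctan2(a[1],a[0])))
cr=np.array([(107,126),(253,80),(303,250),(157,296)])/5+[225,150]
B=np.array([plane(mt,c,.02) for c in cr]);print(B)
cs=np.array([(504-400,178),(650-400,128),(674-400,230),(535-400,254)])/5+[300,145]
for c in cr:
    print([ (np.round(tri(mt,c,ms,d)[0],4),round(tri(mt,c,ms,d)[1],4)) for d in cs if tri(mt,c,ms,d)[1]<.01])
for i,j in((0,3),(1,2)): d=B[j]-B[i];print("front az",np.degrees(np.arctan2(d[1],d[0])),np.linalg.norm(d))
for i,j in((0,1),(3,2)): d=B[j]-B[i];print("side az",np.degrees(np.arctan2(d[1],d[0])),np.linalg.norm(d))
for n,c,z in(("tray",[(412,155),(470,161),(466,219),(406,213)],.028),("box rim",[(140,190),(209,179),(216,243),(149,254)],.086),("lid top",[(111,153),(189,139)],.26)):
    P=np.array([plane(mt,u,z) for u in c]);print(n,P.mean(0),"\n",P[:,:2])
for n,c in (("brush",(281,226)),("bowl",(319,117)),("jar",(251,120)),("green tip",(216,300))): print(n,plane(mt,c,.05))
E
```

```text
foot [0.5325 0.0885 0.0547] 0.004900807760088186 tip [0.4949 0.082  0.1218] 0.007615425373272144 len 0.07723464324766309
axis [-0.4864 -0.0844  0.8697] lean 29.581471869478353 az -170.15649693282813
[[0.5674 0.1363 0.02  ]
 [0.5826 0.0571 0.02  ]
 [0.4882 0.0409 0.02  ]
 [0.4735 0.1189 0.02  ]]
[]
[(array([0.5857, 0.0575, 0.0171]), np.float64(0.0044))]
[(array([0.4733, 0.0376, 0.0864]), np.float64(0.0015)), (array([0.4915, 0.0414, 0.0155]), np.float64(0.0047))]
[(array([0.4765, 0.1196, 0.0157]), np.float64(0.0044))]
front az -169.47659853737824 0.0955698222881225
front az -170.25859644142488 0.09580495500748573
side az -79.1503660871815 0.08064333352679749
side az -79.30835596344834 0.07933482093167477
tray [ 0.4718 -0.3603  0.028 ] 
 [[ 0.5654 -0.3045]
 [ 0.5302 -0.4571]
 [ 0.3779 -0.4165]
 [ 0.4136 -0.2631]]
box rim [0.4671 0.3067 0.086 ] 
 [[0.5456 0.4005]
 [0.5514 0.2224]
 [0.3893 0.2178]
 [0.3819 0.3859]]
lid top [0.5941 0.3123 0.26  ] 
 [[0.5901 0.4007]
 [0.5982 0.2239]]
brush [0.4171 0.0583 0.05  ]
bowl [ 0.6931 -0.0724  0.05  ]
jar [0.7079 0.107  0.05  ]
green tip [0.254  0.2377 0.05  ]
```

Emit:
{"name": "arm_command", "arguments": {"series": [0, 0, 0, 0.5, 0.5, 0, 1, 0, 0, 0, 1, 1, 0, 1, 0, 0, 0, 1, 1, 0, 1]}}

```text
t: 0.48
eef_pos: [0.2376, 0.5306, 0.2487]
ee_rot: [3.141, 0.0, -0.247]
force: [-0.1, -0.5, 0.2]
width: 0.0876
gripper_force: 0.0
```

Emit:
{"name": "arm_command", "arguments": {"series": [0, 0, -0.1, 0.5, 0.5, 0, 1, 0, 0, -0.2, 1, 1, 0, 1, 0, 0, -0.269, 1, 1, 0, 1, 0, 0, -0.269, 1, 1, 0, 1]}}

```text
t: 0.98
eef_pos: [0.3097, 0.4116, 0.2488]
ee_rot: [-3.141, -0.0, 0.176]
force: [0.5, 0.6, 0.2]
width: 0.0878
gripper_force: 0.0
```

Emit:
{"name": "arm_command", "arguments": {"series": [0, 0, 0, 0.15, 0.5, 0, 1, 0, 0, 0, 0.3, 1, 0, 1, 0, 0, 0, 0.3, 1, 0, 1]}}

```text
t: 1.35
eef_pos: [0.3569, 0.3179, 0.2485]
ee_rot: [3.141, 0.0, 0.173]
force: [0.2, 0.4, -0.2]
width: 0.0875
gripper_force: 0.0
```

Emit:
{"name": "arm_command", "arguments": {"series": [0, 0, 0, 0.2, 0.5, 0, 1, 0, 0, 0, 0.4, 1, 0, 1, 0, 0, 0, 0.4, 1, 0, 1]}}

```text
t: 1.72
eef_pos: [0.4145, 0.2269, 0.2484]
ee_rot: [3.141, 0.0, 0.173]
force: [-0.5, 0.1, -0.1]
width: 0.0879
gripper_force: 0.0
```

Emit:
{"name": "arm_command", "arguments": {"series": [0, 0, 0, 0, 0.5, 0, 1, 0, 0, 0, 0, 1, 0, 1, 0, 0, 0, 0, 1, 0, 1, 0, 0, 0, 0, 1, 0, 1]}}

```text
t: 2.22
eef_pos: [0.4314, 0.1307, 0.2486]
ee_rot: [-3.141, -0.0, 0.177]
force: [-0.1, -0.6, -0.2]
width: 0.0877
gripper_force: 0.0
```

```bash
python3 - <<'E'
from h import *
import pickle
st=arm.get_state();m=arm.camera_model("wrist");im=arm.grab_frame("wrist");cv2.imwrite("pics/w1.png",im);pickle.dump((st,m),open("w1.pkl","wb"))
print(st["t"],st["eef_pos"],st["ee_rot"],st["q"],st["force"]);print(proj(m,[[.5325,.0885,.0547],[.4949,.082,.1218]]))
E
```

```text
2.225 [0.4314 0.1307 0.2486] [-3.1414 -0.0002  0.1772] [ 0.7337 -0.0208 -0.4565 -0.0001 -1.1348  1.0143] [-0.0569 -0.5826 -0.2229]
[[381.4674  94.4075]
 [393.2355 139.9944]]
```

Emit:
{"name": "arm_command", "arguments": {"series": [0, 0.1, 0, 0, 0.3, 0.2, 1, 0, 0.22, 0, 0, 0.5, 0.3, 1, 0, 0.3333, 0, 0.03, 0.58, 0.37, 1, 0, 0.3333, 0, 0.03, 0.58, 0.37, 1, 0, 0.3333, 0, 0.03, 0.58, 0.37, 1]}}

```text
t: 2.9
eef_pos: [0.4547, 0.0703, 0.2286]
ee_rot: [-3.131, -0.494, 0.178]
force: [0.1, -0.0, -0.4]
width: 0.0876
gripper_force: 0.0
```

```bash
python3 - <<'E'
from h import *
import pickle
st=arm.get_state();m=arm.camera_model("wrist");im=arm.grab_frame("wrist");cv2.imwrite("pics/w2.png",im);pickle.dump((st,m),open("w2.pkl","wb"))
print(st["t"],st["eef_pos"],st["ee_rot"],st["q"],st["force"]);print(proj(m,[[.5325,.0885,.0547],[.4949,.082,.1218]]))
a=cv2.imread("pics/w1.png")
cv2.imwrite("pics/w12.png",cv2.resize(np.vstack([a,im]),(480,600),interpolation=cv2.INTER_AREA))
E
```

```text
2.9 [0.4547 0.0703 0.2286] [-3.1309 -0.4938  0.1784] [ 0.7211 -0.289  -1.0165  0.5503 -0.4674  0.5827] [ 0.075  -0.006  -0.4172]
[[321.0051 193.2589]
 [319.4281 220.0233]]
```

View pics/w12.png

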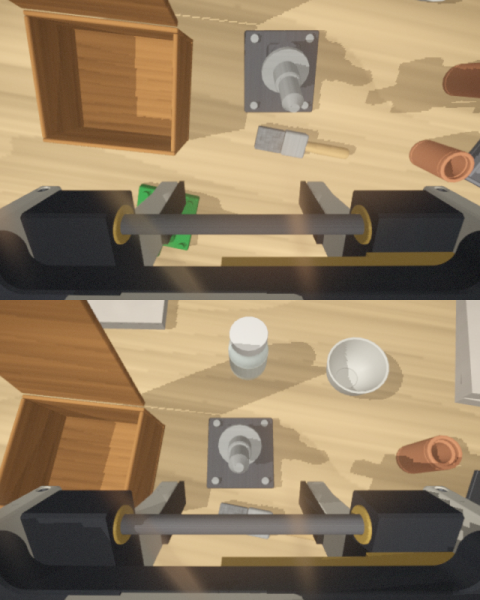

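The wrist views (480x600 stack) show the gauge disc at (285,73) and (240,443). Below it the brush, and the sleeves at right, at (440,160) and (430,453). The tilt was not reached because q3 is at its limit, so I'll check the reach with a fitted kinematic model.

```bash
cat >> h.py <<'E'
from scipy.optimize import least_squares
def fk(q,p):
    L,h,a1,a2,a3,e,d=p
    r=Ro.from_euler; A=r("z",q[0]); U=A*r("y",q[1]); F=A*r("y",q[1]-q[2]); W=F*r("x",q[3])*r("y",-q[4])
    P=A.apply([a1,L,h])+U.apply([0,0,a2])+F.apply([a3,0,e])+W.apply([d,0,0])
    return P,W
E
python3 - <<'E'
from h import *
import pickle
S=[({'q':np.array([ 1.6141,0.3593,0.0112,-0.0003,-1.2241,-0.2881]),'eef_pos':np.array([0.1635,0.6545,0.2477]),'ee_rot':np.array([3.1401,-0.0001,-0.2449])})]+[pickle.load(open(f"w{i}.pkl","rb"))[0] for i in(1,2)]
for s in S:
    for sg in(1,-1):
        q=s["q"].copy();q[3]*=sg; _,W=fk(q,[0]*7); print(sg,W.apply([1,0,0]),Rt(s)[:,2])
r4=-1 if np.linalg.norm(fk(S[2]["q"]*[1,1,1,-1,1,1],[0]*7)[1].apply([1,0,0])-Rt(S[2])[:,2])<.02 else 1
print(r4)
def f(p):
    o=[]
    for s in S: q=s["q"]*[1,1,1,r4,1,1]; o.append(fk(q,p)[0]-s["eef_pos"])
    return np.r_[np.concatenate(o)*1000,(p-p0)*1]
p0=np.array([-.19,.4,0,.4,.4,0,.2])
s=least_squares(f,p0);print(s.x,f(s.x)[:9])
E
```

```text
1 [ 0.0003 -0.0014 -1.    ] [-0.0003 -0.0015 -1.    ]
-1 [-0.0002 -0.0014 -1.    ] [-0.0003 -0.0015 -1.    ]
1 [ 0.0003  0.0002 -1.    ] [ 0.0002  0.0003 -1.    ]
-1 [ 0.0002  0.0003 -1.    ] [ 0.0002  0.0003 -1.    ]
1 [ 0.1534  0.4485 -0.8805] [ 0.4645  0.0946 -0.8805]
-1 [ 0.4645  0.0946 -0.8805] [ 0.4645  0.0946 -0.8805]
-1
[-0.1892 -0.2553  0.2906  0.6505  0.0655  0.1828  0.2682] [ -2.3434  -4.0259 -12.7825   2.6049   5.7853  16.3408   1.9277  -5.0531
  -3.5576]
```

Emit:
{"name": "arm_command", "arguments": {"series": [0, 0.02, 0, -0.17, -0.05, 0.57, 1, 0, 0.02, 0, -0.17, -0.05, 0.57, 1, 0, 0.02, 0, -0.17, -0.05, 0.57, 1]}}

```text
t: 3.32
eef_pos: [0.4831, 0.0713, 0.1965]
ee_rot: [-3.111, -0.479, 0.179]
force: [-0.2, 0.6, 0.2]
width: 0.0879
gripper_force: 0.0
```

```bash
python3 - <<'E'
from h import *
import pickle
st=arm.get_state();m=arm.camera_model("wrist");im=arm.grab_frame("wrist");cv2.imwrite("pics/w3.png",im);pickle.dump((st,m),open("w3.pkl","wb"))
print(st["t"],st["eef_pos"],st["ee_rot"],st["q"],st["force"])
c=[cv2.imread(f"pics/w{i}.png") for i in(1,2,3)]
# crops around gauge, x3
o=[(315,30),(265,145),(260,110)]
cv2.imwrite("pics/wg.png",np.hstack([cv2.resize(a[y:y+130,x:x+110],None,fx=2.4,fy=2.4,interpolation=cv2.INTER_CUBIC) for a,(x,y) in zip(c,o)]))
E
```

```text
3.325 [0.4831 0.0713 0.1965] [-3.1106 -0.4786  0.1788] [ 0.6185 -0.1704 -1.0166  0.5627 -0.3202  0.638 ] [-0.1839  0.6385  0.1889]
```

View pics/wg.png

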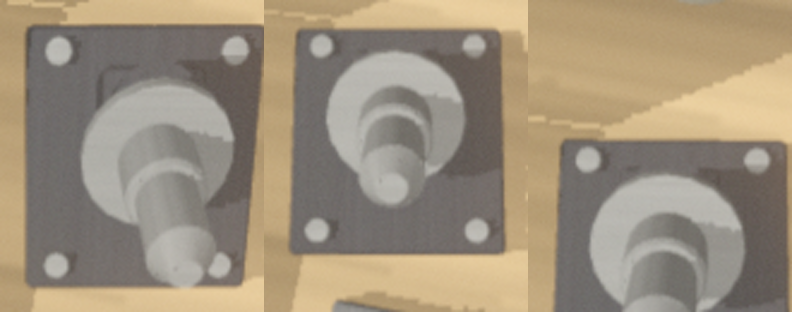

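The crops show the disc centre at w1 (380.4,93.3), w2 (320,194.6) and w3 (317.9,212.9). The tip is at w1 (392.5,143.3) and w2 (318.8,222.5), and all four bolts are visible. A 30° tool tilt is out of reach, so I'll share it out: tilt -15° at the grasp and +15° at the pin.

```bash
python3 - <<'E'
from h import *
import pickle
m=[pickle.load(open(f"w{i}.pkl","rb"))[1] for i in(1,2,3)]
f=tri(m[0],(380.4,93.3),m[1],(320,194.6)); t=tri(m[0],(392.5,143.3),m[1],(318.75,222.5)); print(f,t,tri(m[0],(380.4,93.3),m[2],(317.9,212.9)))
a=t[0]-f[0];L=np.linalg.norm(a);a/=L;print(L,a,np.degrees(np.arccos(a[2])),np.degrees(np.arctan2(a[1],a[0])))
b1=np.array([(58,51),(235,50),(219,265),(56,265)])/2.4+[315,30]
b2=np.array([(321-264,46),(474-264,46),(477-264,230),(317-264,230)])/2.4+[265,145]
B=np.array([tri(m[0],p,m[1],q)[0] for p,q in zip(b1,b2)]);print(B)
for i,j in((0,3),(1,2)): d=B[j]-B[i];print("front az",np.degrees(np.arctan2(d[1],d[0])))
for i,j in((0,1),(3,2)): d=B[j]-B[i];print("side az",np.degrees(np.arctan2(d[1],d[0]))-90)
print("bolts mean",B.mean(0))
# sleeves in wrist2 & fixed cams
E
```

```text
(array([0.533 , 0.0892, 0.0481]), np.float64(0.001870399504169977)) (array([0.4924, 0.0822, 0.1233]), np.float64(0.00032893435460251073)) (array([0.5326, 0.0897, 0.0523]), np.float64(0.001923147220775783))
0.08574719608210919 [-0.4734 -0.0815  0.8771] 28.708884662888686 -170.23604179391376
[[0.5701 0.1375 0.0159]
 [0.5847 0.0582 0.0155]
 [0.4898 0.0413 0.0179]
 [0.4755 0.1201 0.0159]]
front az -169.5980378299272
front az -169.86003617501763
side az -169.55382285247737
side az -169.6990712921692
bolts mean [0.53   0.0893 0.0163]
```

```bash
cat >> h.py <<'E'
YAW=np.radians(10.3)
def Rtool(tilt,yaw=YAW): return (Ro.from_euler("xyz",[np.pi,0,yaw])*Ro.from_euler("y",tilt,degrees=True)).as_matrix()
FOOT=np.array([.5305,.0893,.058]); AX=np.array([-.5*np.cos(YAW),-.5*np.sin(YAW),.8660])
E
python3 - <<'E'
from h import *
st=arm.get_state(); R=Rtool(-15); print(st["eef_pos"])
g=np.array([.447,-.192,.05]); hov=g-.093*R[:,2]; print("hov",hov,R)
mid=np.array([.48,-.02,.19])
d=delta(st,mid,R);print("call1",d)
print("rest",R.T@(hov-mid)/.1)
E
```

```text
[0.4832 0.0716 0.1973]
hov [ 0.4707 -0.1877  0.1398] [[ 0.9504  0.1788 -0.2546]
 [ 0.1727 -0.9839 -0.0463]
 [-0.2588  0.     -0.9659]]
call1 [-0.0193 -0.4724  0.0071 -0.2059  0.8944 -0.0539]
rest [-0.2483  1.6333  0.5859]
```

Emit:
{"name": "arm_command", "arguments": {"series": [0, -0.12, 0, -0.05, 0.2, 0, 1, -0.01, -0.24, 0, -0.1, 0.5, 0, 1, -0.01, -0.36, 0, -0.2, 0.9, -0.05, 1, -0.019, -0.472, 0.007, -0.2, 0.9, -0.05, 1, -0.019, -0.472, 0.007, -0.2, 0.9, -0.05, 1]}}

```text
t: 4.0
eef_pos: [0.4822, -0.0199, 0.1911]
ee_rot: [-3.14, 0.263, 0.18]
force: [-0.5, 0.5, 0.6]
width: 0.0878
gripper_force: 0.0
```

Emit:
{"name": "arm_command", "arguments": {"series": [0, 0, 0, -0.1, 0.5, 0.2, 1, 0, 0, 0, -0.2, 0.85, 0.3, 1, 0, 0, 0, -0.2, 0.85, 0.3, 1]}}

```text
t: 4.38
eef_pos: [0.4686, -0.1097, 0.1665]
ee_rot: [-3.14, 0.261, 0.179]
force: [-0.5, 0.2, 1.0]
width: 0.0875
gripper_force: 0.0
```

Emit:
{"name": "arm_command", "arguments": {"series": [0, 0, 0, -0.05, 0.5, 0.15, 1, 0, 0, 0, -0.05, 0.78, 0.28, 1, 0, 0, 0, -0.05, 0.78, 0.28, 1, 0, 0, 0, -0.05, 0.78, 0.28, 1]}}

```text
t: 4.88
eef_pos: [0.4725, -0.1866, 0.1414]
ee_rot: [-3.14, 0.258, 0.181]
force: [0.8, -0.1, -0.3]
width: 0.0877
gripper_force: 0.0
```

```bash
python3 - <<'E'
from h import *
import pickle
st=arm.get_state();m=arm.camera_model("wrist");im=arm.grab_frame("wrist");cv2.imwrite("pics/w4.png",im);pickle.dump((st,m),open("w4.pkl","wb"))
print(st["t"],st["eef_pos"],st["ee_rot"],st["q"],st["force"])
print(proj(m,[[.447,-.192,.07],[.5735,-.196,.07]]))
E
```

```text
4.875 [ 0.4725 -0.1866  0.1414] [-3.1402  0.258   0.1811] [ 0.0374  0.3195 -0.3565  0.0385 -1.1507  1.694 ] [ 0.831  -0.1351 -0.2783]
[[324.5968 231.102 ]
 [375.4951  46.0961]]
```

View pics/w4.png

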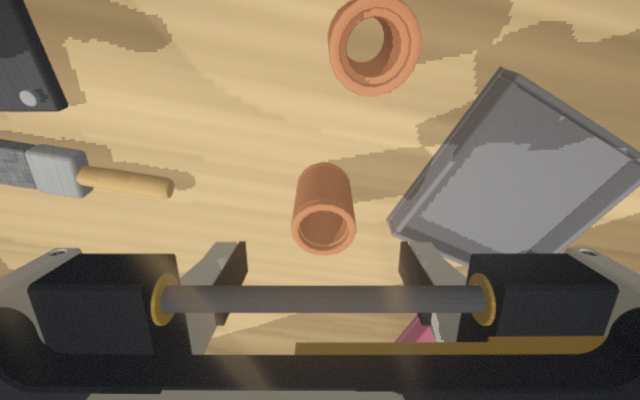

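The near sleeve's top rim is centred at about (323.5,228.5), right of midway between the fingers, and the far one's at about (374,44). The tray corner is at right and the brush at left.

```bash
python3 - <<'E'
from h import *
import pickle
m=pickle.load(open("w4.pkl","rb"))[1]
im=cv2.imread("pics/w4.png");h=cv2.cvtColor(im,cv2.COLOR_BGR2HSV)
k=((h[...,0]<12)&(h[...,1]>110)).astype(np.uint8)
for c in cv2.findContours(k,cv2.RETR_EXTERNAL,cv2.CHAIN_APPROX_NONE)[0]:
    if cv2.contourArea(c)>800: x,y,w,hh=cv2.boundingRect(c);print(x,y,w,hh)
N=plane(m,(323.5,228.5),.07);F=plane(m,(374,44),.07);print(N,F)
th=np.linspace(0,2*np.pi,60)
for C in(N,F):
    p=proj(m,np.c_[C[0]+.025*np.cos(th),C[1]+.025*np.sin(th),0*th+.07]);b=proj(m,np.c_[C[0]+.025*np.cos(th),C[1]+.025*np.sin(th),0*th])
    print("pred box top",p.min(0),p.max(0),"bottom",b.min(0),b.max(0))
st=arm.get_state();R=Rtool(-15);g=np.r_[N[:2],.05];print(delta(st,g-.003*R[:,2],R))
E
```

```text
[ 0.4493 -0.1908  0.07  ] [ 0.5743 -0.195   0.07  ]
pred box top [289.7367 200.0202] [357.2257 253.7837] bottom [296.5593 157.9942] [350.1223 204.9663]
pred box top [326.6469 -13.5357] [421.9922  92.8998] bottom [325.6052  -7.8554] [395.213   71.0024]
[-0.0006 -0.0026  0.0011  0.0033  0.0008  0.9152]
```

Emit:
{"name": "arm_command", "arguments": {"series": [0, 0, 0, 0, 0, 0.4, 1, 0, 0, 0, 0, 0.8, 1, 0, 0, 0, 0, 0.91, 1, 0, 0, 0, 0, 0.91, 1]}}

```text
invalid input
```

Emit:
{"name": "arm_command", "arguments": {"series": [0, 0, 0, 0, 0, 0, 0.4, 0, 0, 0, 0, 0, 0, 0.4, 0, 0, 0, 0, 0, 0, 0.4, 0, 0, 0, 0, 0, 0, 0.4, 0, 0, 0, 0, 0, 0, 0.4, 0, 0, 0, 0, 0, 0, 0.4], "force": 25}}

```text
t: 5.68
eef_pos: [0.4721, -0.1876, 0.1406]
ee_rot: [-3.14, 0.259, 0.18]
force: [0.2, 0.6, 0.0]
width: 0.0366
gripper_force: 0.0
```

Emit:
{"name": "arm_command", "arguments": {"series": [0, 0, 0, 0, 0, 0, 1, 0, 0, 0, 0, 0, 0.1, 1, 0, 0, 0, 0, 0, 0.2, 1, 0, 0, 0, 0, 0, 0.3, 1, 0, 0, 0, 0, 0, 0.4, 1, 0, 0, 0, 0, 0, 0.65, 1, 0, 0, 0, 0, 0, 0.91, 1, 0, 0, 0, 0, 0, 0.91, 1]}}

```text
t: 6.68
eef_pos: [0.4473, -0.1916, 0.0511]
ee_rot: [-3.139, 0.263, 0.18]
force: [0.4, 0.5, -0.1]
width: 0.0875
gripper_force: 0.0
```

Emit:
{"name": "arm_command", "arguments": {"series": [0, 0, 0, 0, 0, 0, 0.4, 0, 0, 0, 0, 0, 0, 0.4, 0, 0, 0, 0, 0, 0, 0.4, 0, 0, 0, 0, 0, 0, 0.4, 0, 0, 0, 0, 0, 0, 0.4, 0, 0, 0, 0, 0, 0, 0.4], "force": 25}}

```text
t: 7.42
eef_pos: [0.4494, -0.1916, 0.053]
ee_rot: [-3.14, 0.259, 0.181]
force: [-0.4, 2.4, 4.2]
width: 0.0493
gripper_force: 25.0
```

```bash
cat > plan.py <<'E'
from h import *
def tcp(s,v,tilt=15,off=(0,0)):
    "TCP for sleeve centre at s up the pin; v=TCP->centre in tool axes; off: mm offsets across pin (in lean plane, level y)"
    R=Rtool(tilt); ex=np.cross(np.array([np.sin(YAW),-np.cos(YAW),0]),AX)
    return FOOT+s*AX-R@v
E
python3 - <<'E'
from plan import *
st=arm.get_state(); R=Rtool(-15); v=R.T@(np.array([.4493,-.191,.035])-st["eef_pos"]);print("v",v)
T=tcp(.135,v);print(T)
up=st["eef_pos"]+[0,0,.1]
print("up",delta(st,up,R)); mid=np.array([.46,-.05,.2])
print("A",R.T@(mid-up)/.1); R2=Rtool(15); print("B", R.T@(T-mid)/.1, "turn y .333")
E
```

```text
v [ 0.0047 -0.0006  0.0174]
[0.4553 0.0751 0.1905]
up [-0.0007 -0.0019  0.0005 -0.2559 -0.0013 -0.9667]
A [ 0.2236 -1.3739 -0.5468]
B [ 0.1964 -1.2388  0.0461] turn y .333
```

Emit:
{"name": "arm_command", "arguments": {"series": [0, 0, 0, -0.1, 0, -0.4, 0.4, 0, 0, 0, -0.26, 0, -0.97, 0.4, 0, 0, 0, -0.26, 0, -0.97, 0.4]}}

```text
t: 7.8
eef_pos: [0.4515, -0.1921, 0.1569]
ee_rot: [3.141, 0.251, 0.18]
force: [0.7, 0.5, -2.4]
width: 0.0494
gripper_force: 25.0
```

Emit:
{"name": "arm_command", "arguments": {"series": [0, 0, 0, 0.1, -0.4, -0.25, 0.4, 0, 0, 0, 0.2, -0.9, -0.5, 0.4, 0, 0, 0, 0.2, -1, -0.55, 0.4]}}

```text
t: 8.18
eef_pos: [0.4647, -0.0853, 0.2018]
ee_rot: [-3.14, 0.257, 0.183]
force: [0.5, 0.5, -1.2]
width: 0.0499
gripper_force: 25.0
```

Emit:
{"name": "arm_command", "arguments": {"series": [0, 0, 0, 0.05, -0.4, 0, 0.4, 0, 0, 0, 0.1, -0.8, 0, 0.4]}}

```text
t: 8.43
eef_pos: [0.4582, -0.0065, 0.1978]
ee_rot: [-3.14, 0.261, 0.179]
force: [1.0, 0.8, -1.5]
width: 0.0498
gripper_force: 25.0
```

Emit:
{"name": "arm_command", "arguments": {"series": [0, 0.1, 0, 0.04, -0.3, 0.02, 0.4, 0, 0.2, 0, 0.08, -0.6, 0.04, 0.4, 0, 0.3, 0, 0.12, -0.81, 0.05, 0.4, 0, 0.333, 0, 0.12, -0.81, 0.05, 0.4, 0, 0.333, 0, 0.12, -0.81, 0.05, 0.4]}}

```text
t: 9.05
eef_pos: [0.4529, 0.0735, 0.19]
ee_rot: [-3.141, -0.262, 0.181]
force: [-0.1, 0.1, -1.2]
width: 0.0499
gripper_force: 25.0
```

```bash
python3 - <<'E'
from h import *
import pickle
st=arm.get_state();m=arm.camera_model("side")
print(st["t"],st["eef_pos"],st["ee_rot"],st["q"],st["force"],st["width"])
s=arm.grab_frame("side");t=arm.grab_frame("top");w=arm.grab_frame("wrist")
pos=[FOOT+AX*k for k in(0,.078,.1,.17)]
print(proj(m,pos)); print(proj(arm.camera_model("top"),pos))
for n,i in(("s",s),("t",t),("w",w)): cv2.imwrite(f"pics/{n}5.png",i)
a=cv2.resize(s[110:210,280:380],(400,400),interpolation=cv2.INTER_CUBIC);b=cv2.resize(t[140:240,220:320],(400,400),interpolation=cv2.INTER_CUBIC)
cv2.imwrite("pics/c5.png",np.hstack([a,b]))
E
```

```text
9.05 [0.4529 0.0735 0.19  ] [-3.141 -0.262  0.181] [ 0.6928 -0.1153 -0.7991  0.2056 -0.6673  0.9114] [-0.079   0.1325 -1.1652] 0.04993778971598881
[[337.1073 176.3154]
 [326.0059 161.9893]
 [322.7372 157.7711]
 [311.9035 143.7892]]
[[263.8105 183.14  ]
 [265.058  191.6527]
 [265.4404 194.2558]
 [266.7605 203.219 ]]
```

View pics/c5.png

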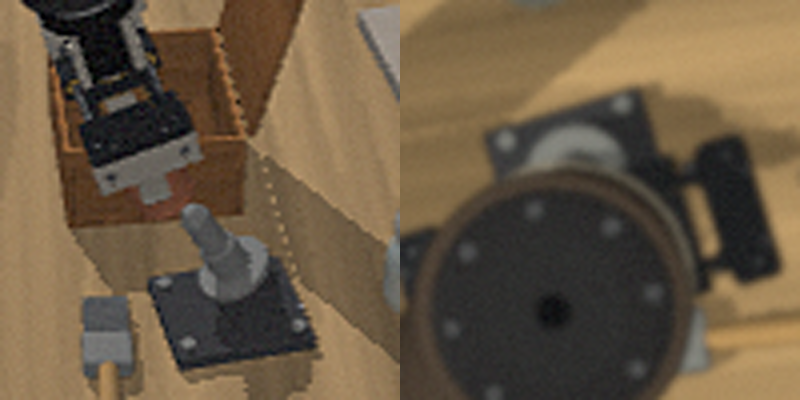

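The side crop shows the gripper above and in line with the pin; the sleeve is mostly hidden. Next I check the wrist view with the predicted outlines drawn on it.

```bash
python3 - <<'E'
from plan import *
import pickle
st=arm.get_state();m=arm.camera_model("wrist");im=arm.grab_frame("wrist");cv2.imwrite("pics/w6.png",im)
print(st["eef_pos"],st["ee_rot"])
v=np.array([.0047,-.0006,.0174]);R=Rt(st);c=st["eef_pos"]+R@v;ax=R@np.array([-np.sin(np.radians(15)),0,-np.cos(np.radians(15))])
print("centre",c,"axis",ax); d=c-FOOT;s=d@AX;print("s",s,"off",d-s*AX)
T=tcp(.135,v);print(delta(st,T,Rtool(15)))
th=np.linspace(0,2*np.pi,40);e1=R[:,1];e2=np.cross(ax,e1)
def circ(c,r,e1,e2): return c+r*(np.outer(np.cos(th),e1)+np.outer(np.sin(th),e2))
f1=np.array([np.sin(YAW),-np.cos(YAW),0]);f2=np.cross(AX,f1)
big=cv2.resize(im,None,fx=3,fy=3,interpolation=cv2.INTER_CUBIC)
def dr(P,col): cv2.polylines(big,[np.round(proj(m,P)*3+1).astype(int)],True,col,1)
dr(circ(c+.035*ax,.025,e1,e2),(255,0,0));dr(circ(c-.035*ax,.025,e1,e2),(255,0,0))
dr(circ(FOOT,.032,f1,f2),(0,255,0));dr(circ(FOOT+.03*AX,.0165,f1,f2),(0,255,0));dr(circ(FOOT+.078*AX,.006,f1,f2),(0,255,0))
print(proj(m,[c,FOOT]))
cv2.imwrite("pics/ov6.png",big[330:930,560:1360])
E
```

```text
[0.4552 0.0744 0.191 ] [-3.1404 -0.2626  0.179 ]
centre [0.464  0.0767 0.1754] axis [-0.4925 -0.0903  0.8656]
s 0.1354805790185062 off [ 0.0002 -0.0005  0.    ]
[-0.0006 -0.0005 -0.0005  0.0006 -0.0056  0.0049]
[[322.5039 252.3625]
 [321.8643 152.7838]]
```

View pics/ov6.png

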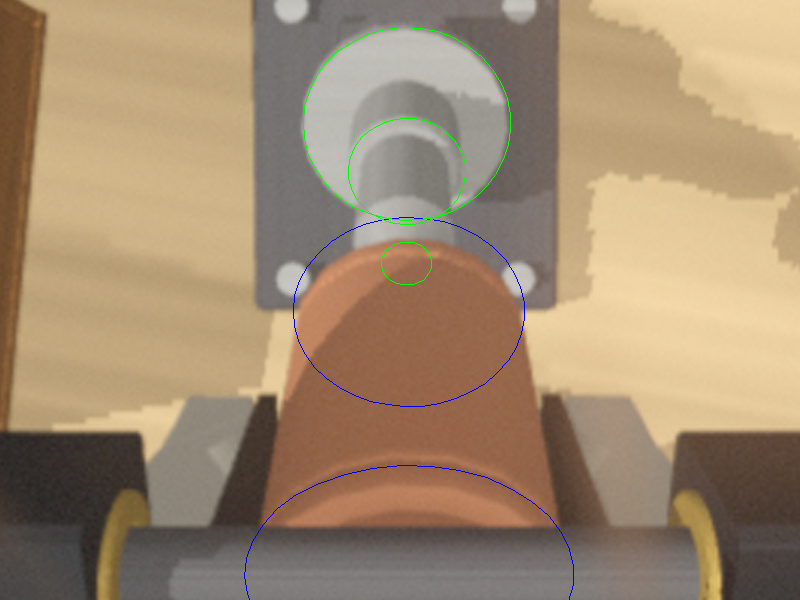

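The green pin model fits the disc exactly. The sleeve's lower rim starts at crop row 240 against a predicted 218, and its upper rim is 12 px the other way. So it has swung about 5.5° in the pads. I grip harder and tilt the tool to compensate, then re-measure.

Emit:
{"name": "arm_command", "arguments": {"series": [0, 0, 0, 0, 0, 0, 0.4, 0, 0.03, 0, 0, -0.06, 0, 0.4, 0, 0.061, 0, 0, -0.06, 0, 0.4, 0, 0.061, 0, 0, -0.06, 0, 0.4], "force": 40}}

```text
t: 9.75
eef_pos: [0.453, 0.0795, 0.1904]
ee_rot: [-3.141, -0.358, 0.18]
force: [0.6, 0.3, -0.6]
width: 0.0496
gripper_force: 39.9
```

```bash
cat > chk.py <<'E'
from plan import *
th=np.linspace(0,2*np.pi,181)
def circ(c,r,ax,e1): return c+r*(np.outer(np.cos(th),e1)+np.outer(np.sin(th),np.cross(ax,e1)))
def mask(im):
    h=cv2.cvtColor(im,cv2.COLOR_BGR2HSV); k=((h[...,0]<=10)&(h[...,1]>85)&(h[...,2]>60)).astype(np.uint8)
    return cv2.morphologyEx(k,cv2.MORPH_OPEN,np.ones((3,3)))
def check(im,st,m,v,n=""):
    "pitch of the held sleeve in hand from the row where its lower rim begins; v TCP->centre in tool axes with sleeve axis at 15 deg"
    R=Rt(st); k=mask(im); 
    g=np.array([0,0,.003]); out=[]
    col=np.arange(318,327); rows=[np.flatnonzero(k[120:260,c])[0]+120 for c in col if k[120:260,c].any()]
    obs=np.median(rows)
    ds=np.radians(np.arange(-10,10.1,.25)); pr=[]
    for d in ds:
        r=R@Ro.from_euler("y",-d).as_matrix(); c=st["eef_pos"]+R@g+r@(v-g); ax=r@np.array([-.2588,0,-.9659])
        pr.append(proj(m,circ(c-.035*ax,.025,ax,R[:,1]))[:,1].min())
    d=np.interp(obs,pr,ds) if pr[-1]>pr[0] else np.interp(-obs,-np.array(pr),ds)
    r=R@Ro.from_euler("y",-d).as_matrix(); c=st["eef_pos"]+R@g+r@(v-g); ax=r@np.array([-.2588,0,-.9659])
    P=proj(m,circ(c-.035*ax,.025,ax,R[:,1]))
    row=int(P[:,1].mean()); cs=np.flatnonzero(k[row]); print("cols at row",row,cs.min(),cs.max(),"pred",P[:,0].min(),P[:,0].max())
    print(n,"t",st["t"],"obs row",obs,"range",pr[0],pr[-1],"sag deg",np.degrees(d))
    dd=c-FOOT;s=dd@AX;o=dd-s*AX; f1=np.array([np.sin(YAW),-np.cos(YAW),0]);f2=np.cross(AX,f1)
    print("s",s,"off lean-plane,y mm",o@f2*1e3,o@f1*1e3,"axis err deg lean,y",np.degrees([ax@f2,ax@f1]),"tcp",st["eef_pos"],"tilt",np.degrees(-st["ee_rot"][1]),"F",st["force"])
    return c,ax,d
E
python3 - <<'E'
from chk import *
v=np.array([.0047,-.0006,.0174])
st=arm.get_state();m=arm.camera_model("wrist");im=arm.grab_frame("wrist");cv2.imwrite("pics/w7.png",im)
check(im,st,m,v); print(st["q"])
E
```

```text
return _methods._mean(a, axis=axis, dtype=dtype,
  ret = ret.dtype.type(ret / rcount)
Traceback (most recent call last):
  File "chk.py", line 20, in check
    row=int(P[:,1].mean()); cs=np.flatnonzero(k[row]); print("cols at row",row,cs.min(),cs.max(),"pred",P[:,0].min(),P[:,0].max())
ValueError: cannot convert float NaN to integer
```

```bash
python3 - <<'E'
from chk import *
im=cv2.imread("pics/w7.png");h=cv2.cvtColor(im,cv2.COLOR_BGR2HSV)
for y,x in((215,322),(230,330),(240,300),(100,560),(180,322)): print(y,x,h[y,x],im[y,x])
w=cv2.cvtColor(cv2.imread("pics/w6.png"),cv2.COLOR_BGR2HSV); print(w[180:250:6,322])
E
```

```text
215 322 [ 11 125 151] [ 77 103 151]
230 330 [ 11 130 151] [ 74 102 151]
240 300 [ 11 129 148] [ 73 100 148]
100 560 [ 19  86 210] [139 183 210]
180 322 [ 19  14 150] [142 147 150]
[[ 23  12 173]
 [ 20  13 173]
 [ 11 124 179]
 [ 10 122 161]
 [ 10 128 149]
 [ 11 128 152]
 [ 10 127 150]
 [ 11 131 150]
 [ 11 127 150]
 [  9 125 151]
 [ 11 133 150]
 [ 11 128 151]]
```

Emit:
{"name": "arm_command", "arguments": {"series": [0, 0, 0, 0, 0.05, 0, 0.4, 0, 0, 0, 0, 0.05, 0, 0.4, 0, 0, 0, 0, 0.05, 0, 0.4]}}

```text
t: 10.18
eef_pos: [0.4549, 0.0755, 0.1911]
ee_rot: [-3.14, -0.36, 0.179]
force: [-0.9, -0.2, -0.9]
width: 0.0493
gripper_force: 39.9
```

```bash
sed -i 's/h\[...,0\]<=10)/h[...,0]<=13)/; s/cs=np.flatnonzero(k\[row\])/cs=np.flatnonzero(k[row,240:400])+240/' chk.py; python3 - <<'E'
from chk import *
v=np.array([.0047,-.0006,.0174])
st=arm.get_state();m=arm.camera_model("wrist");im=arm.grab_frame("wrist");cv2.imwrite("pics/w8.png",im)
check(im,st,m,v); print(st["q"])
E
```

```text
cols at row 224 284 361 pred 284.57943716649066 360.2740004073275
 t 10.175 obs row 190.0 range 173.51737061957678 191.4685659241873 sag deg 8.576616047179165
s 0.13562130054404314 off lean-plane,y mm -0.47170478605975746 -0.5467075971706598 axis err deg lean,y [2.974  0.0651] tcp [0.4549 0.0755 0.1911] tilt 20.60248079319132 F [-0.852  -0.203  -0.9469]
[ 0.7209 -0.1683 -0.9213  0.3617 -0.5343  0.7429]
```

Emit:
{"name": "arm_command", "arguments": {"series": [0, 0.028, 0, 0.005, 0.005, 0, 0.4, 0, 0.028, 0, 0.025, 0.005, 0.15, 0.4, 0, 0.028, 0, 0.04, 0.005, 0.28, 0.4, 0, 0.028, 0, 0.055, 0.005, 0.4, 0.4, 0, 0.028, 0, 0.055, 0.005, 0.4, 0.4]}}

```text
t: 10.85
eef_pos: [0.4765, 0.0776, 0.1588]
ee_rot: [-3.138, -0.395, 0.179]
force: [-0.5, -0.3, -1.0]
width: 0.0496
gripper_force: 39.9
```

```bash
python3 - <<'E'
from chk import *
v=np.array([.0047,-.0006,.0174])
st=arm.get_state();m=arm.camera_model("wrist");im=arm.grab_frame("wrist");cv2.imwrite("pics/w9.png",im)
check(im,st,m,v); print(st["q"],st["moment"])
E
```

```text
cols at row 224 284 361 pred 284.60072501285356 360.27854287418904
 t 10.85 obs row 190.0 range 173.4747296288302 191.42712695799173 sag deg 8.617122064582668
s 0.09678891224398278 off lean-plane,y mm 2.717843299450843 1.1425081935461794 axis err deg lean,y [0.976  0.1917] tcp [0.4765 0.0776 0.1588] tilt 22.642287052477183 F [-0.5425 -0.2645 -1.0014]
[ 0.6444 -0.0896 -1.0157  0.5469 -0.3319  0.6149] [-0.3671  1.4698  0.0121]
```

q3 is at its limit even with this split, so the tool must be nearly vertical at the pin. I'll back off, stand the sleeve on the table and re-grip it with the tool at -30°.

Emit:
{"name": "arm_command", "arguments": {"series": [0, 0, 0, -0.02, 0, -0.15, 0.4, 0, -0.02, 0, -0.04, 0, -0.3, 0.4, 0, -0.05, 0, -0.06, 0, -0.48, 0.4, 0, -0.1, 0, -0.06, 0.3, -0.5, 0.4, 0, -0.2, 0, -0.06, 0.7, -0.5, 0.4, 0, -0.32, 0, -0.06, 1, -0.5, 0.4, 0, -0.32, 0, -0.06, 1, -0.5, 0.4]}}

```text
t: 11.78
eef_pos: [0.472, -0.0259, 0.2007]
ee_rot: [-3.138, 0.113, 0.178]
force: [-0.4, 0.2, -0.9]
width: 0.0492
gripper_force: 39.9
```

```bash
python3 - <<'E'
from plan import *
st=arm.get_state();print(st["t"],st["eef_pos"],st["ee_rot"],st["q"],st["width"])
R=Rtool(-6.5);g=np.array([.45,-.12,.0515]);T=g-.003*R[:,2];d=delta(st,T,R);print(T,d)
print("above",delta(st,T+[0,0,.09],R), "down in R axes",R.T@np.array([0,0,-.9]))
R3=Rtool(-30); g3=np.array([.45,-.12,.050]);print("regrip",R.T@(g3-.003*R3[:,2]-T)/.1)
E
```

```text
11.775 [ 0.472  -0.0259  0.2007] [-3.1376  0.113   0.1785] [ 0.3443  0.1313 -0.4046 -0.0247 -1.1459  1.4162] 0.04923528175520131
[ 0.4503 -0.1199  0.0545] [-0.0026 -0.0003 -0.0008 -0.2132  0.8927  1.492 ]
above [-0.0026 -0.0003 -0.0008 -0.3147  0.8892  0.5977] down in R axes [ 0.1019 -0.      0.8942]
regrip [ 0.0137 -0.      0.0174]
```

Emit:
{"name": "arm_command", "arguments": {"series": [0, 0, 0, -0.15, 0.4, 0.2, 0.4, 0, 0, 0, -0.31, 0.89, 0.5, 0.4, 0, 0, 0, -0.31, 0.89, 0.6, 0.4, 0, 0, 0, -0.31, 0.89, 0.6, 0.4]}}

```text
t: 12.28
eef_pos: [0.4488, -0.1188, 0.1462]
ee_rot: [-3.137, 0.105, 0.181]
force: [0.3, 0.3, -0.3]
width: 0.0488
gripper_force: 39.9
```

Emit:
{"name": "arm_command", "arguments": {"series": [0, 0, 0, 0.04, 0, 0.4, 0.4, 0, 0, 0, 0.08, 0, 0.7, 0.4, 0, 0, 0, 0.1, 0, 0.85, 0.4, 0, 0, 0, 0.1, 0, 0.89, 0.4, 0, 0, 0, 0.1, 0, 0.89, 0.4]}}

```text
t: 12.9
eef_pos: [0.4507, -0.1178, 0.0574]
ee_rot: [-3.137, 0.104, 0.183]
force: [0.4, -0.1, -1.3]
width: 0.0499
gripper_force: 39.9
```

```bash
python3 - <<'E'
from chk import *
v=np.array([.0047,-.0006,.0174])
st=arm.get_state();m=arm.camera_model("wrist");im=arm.grab_frame("wrist");cv2.imwrite("pics/w10.png",im)
c,ax,d=check(im,st,m,v); print(c,ax,st["moment"])
E
```

```text
cols at row 224 285 361 pred 284.6678314378516 360.5256493333126
 t 12.9 obs row 190.0 range 174.50423599123064 192.37622346768427 sag deg 7.677019658974501
s 0.04119823849219258 off lean-plane,y mm -108.69002604758505 188.78626735966816 axis err deg lean,y [27.4722  0.2382] tcp [ 0.4507 -0.1178  0.0574] tilt -5.974171993222307 F [ 0.4223 -0.0786 -1.3244]
[ 0.4514 -0.117   0.0393] [-0.0224 -0.0083  0.9997] [ 0.0193 -0.4307  0.0145]
```

Emit:
{"name": "arm_command", "arguments": {"series": [0, 0, 0, 0, 0, 0.015, 0.4, 0, 0, 0, 0, 0, 0.03, 0.4, 0, 0, 0, 0, 0, 0.03, 0.4]}}

```text
t: 13.32
eef_pos: [0.4515, -0.1183, 0.0559]
ee_rot: [-3.138, 0.102, 0.183]
force: [-2.5, 4.7, 18.0]
width: 0.0494
gripper_force: 40.1
```

Emit:
{"name": "arm_command", "arguments": {"series": [0, 0, 0, 0, 0, 0, 0.7, 0, 0, 0, 0, 0, 0, 0.7, 0, 0, 0, 0, 0, 0, 0.7, 0, -0.1, 0, 0, 0, 0, 0.7, 0, -0.2, 0, 0.01, 0, 0, 0.7, 0, -0.267, 0, 0.014, 0, 0, 0.7, 0, -0.267, 0, 0.014, 0, 0, 0.7]}}

```text
t: 14.2
eef_pos: [0.4513, -0.1182, 0.0516]
ee_rot: [-3.137, 0.528, 0.184]
force: [-0.7, -0.2, 0.4]
width: 0.061
gripper_force: 0.0
```

```bash
python3 - <<'E'
from chk import *
st=arm.get_state();m=arm.camera_model("wrist");im=arm.grab_frame("wrist");cv2.imwrite("pics/w11.png",im)
print(st["t"],st["eef_pos"],st["ee_rot"],st["q"],st["force"],st["width"])
k=mask(im)
for C in([.4503,-.1195,0],):
    T=proj(m,circ(np.array(C)+[0,0,.07],.025,np.array([0,0,1]),np.array([1,0,0])));B=proj(m,circ(np.array(C),.025,np.array([0,0,1]),np.array([1,0,0])))
    print("pred top",T.min(0),T.max(0),"bot",B.min(0),B.max(0))
n,l,s,c=cv2.connectedComponentsWithStats(k)
print([list(map(int,x)) for x in s[1:] if x[4]>200])
i=l[int(B[:,1].mean()),int(B[:,0].mean())]; 
for r in range(int(B[:,1].min())-8,int(T[:,1].max()),12):
    cs=np.flatnonzero(l[r]==i); print(r,cs[[0,-1]] if len(cs) else None)
R=Rtool(-30);print(delta(st,np.array([.4503,-.1195,.05])-.003*R[:,2],R))
E
```

```text
14.2 [ 0.4513 -0.1182  0.0516] [-3.1367  0.5283  0.1838] [ 0.1694  0.5374 -0.3407  0.0025 -1.2209  1.5824] [-0.7363 -0.2014  0.4496] 0.06103037366037566
pred top [272.6151 291.7273] [380.4884 334.0828] bot [285.3916 173.9133] [366.4923 227.9691]
[[521, 0, 119, 181, 14191], [271, 168, 103, 118, 10096], [277, 313, 93, 14, 986]]
165 None
177 [292 352]
189 [284 361]
201 [282 363]
213 [280 365]
225 [279 366]
237 [277 367]
249 [275 369]
261 [274 370]
273 [272 372]
285 [271 373]
297 None
309 None
321 None
333 None
[-0.0018  0.003   0.0022 -0.0026  0.0106 -0.0097]
```

```bash
cat > up.py <<'E'
from chk import *
def upright(im,m,C0,zb=0,lo=240,hi=420,r0=120,r1=260):
    "position of an upright sleeve standing at height zb, from far edge row and side columns of its lower rim"
    k=mask(im); Z=np.array([0,0,1.]);X=np.array([1.,0,0])
    def pred(C):
        B=proj(m,circ(np.r_[C,zb],.025,Z,X)); return B
    def obs(C):
        B=pred(C); c0=int(B[:,0].mean()); rows=[np.flatnonzero(k[r0:r1,c])[0]+r0 for c in range(c0-4,c0+5) if k[r0:r1,c].any()]
        rr=int(B[:,1].mean()); cs=np.flatnonzero(k[rr,lo:hi])+lo; return np.median(rows),(cs[0]+cs[-1])/2
    C=np.array(C0,float)
    for _ in range(4):
        o=np.array(obs(C)); f=lambda C:(lambda B:np.array([B[:,1].min(),(B[:,0].min()+B[:,0].max())/2]))(pred(C))
        C=least_squares(lambda c:f(c)-o,C,diff_step=1e-3).x
    return C,o
E
python3 - <<'E'
from up import *
st=arm.get_state();m=arm.camera_model("wrist");im=cv2.imread("pics/w11.png")
C,o=upright(im,m,[.4545,-.1175]);print(C,o)
T=proj(m,circ(np.r_[C,.07],.025,np.array([0,0,1.]),np.array([1.,0,0])));t2=proj(m,circ(np.r_[C,.07],.019,np.array([0,0,1.]),np.array([1.,0,0])));print(T.min(0),T.max(0),t2.min(0),t2.max(0))
# cross-check with w4 on the same routine and side camera
import pickle
st4,m4=pickle.load(open("w4.pkl","rb")); print("w4 near",upright(cv2.imread("pics/w4.png"),m4,[.449,-.191],r0=140))
s=arm.grab_frame("side");ms=arm.camera_model("side");k=mask(s);n,l,S,c=cv2.connectedComponentsWithStats(k)
for q,x in zip(S[1:],c[1:]):
    if 200<q[4]<800: print("side",q,x,plane(ms,x,.035))
R=Rtool(-30);print(delta(st,np.r_[C,.05]-.003*R[:,2],R))
E
```

```text
[ 0.4532 -0.1165] [168. 322.]
[266.3066 285.7444] [376.2026 330.4003] [279.647  292.4998] [362.864  326.1822]
w4 near (array([ 0.4445, -0.1918]), array([163. , 323.5]))
side [353 231  18  28 431] [360.9536 244.2831] [ 0.5742 -0.1955  0.035 ]
[-0.002   0.0016  0.0021  0.0342 -0.0133 -0.0248]
```

Top- and bottom-rim estimates disagree by about 5 mm. That fits rounded sleeve ends, with the full radius only about 3 mm in from each end. I correct the model for that.

```bash
sed -i 's/c-.035\*ax/c-.032*ax/g' chk.py; sed -i 's/zb=0,/zb=.003,/' up.py; python3 - <<'E'
from up import *
import pickle
st=arm.get_state();m=arm.camera_model("wrist");im=cv2.imread("pics/w11.png")
C,o=upright(im,m,[.4545,-.1175]);print(C,o)
T=proj(m,circ(np.r_[C,.067],.025,np.array([0,0,1.]),np.array([1.,0,0])));print(T.min(0),T.max(0),"obs max row 327")
st4,m4=pickle.load(open("w4.pkl","rb")); print("w4 near",upright(cv2.imread("pics/w4.png"),m4,[.449,-.191],r0=140)[0],plane(m4,(323.5,228.5),.067))
R=Rtool(-30);print(delta(st,np.r_[C,.05]-.003*R[:,2],R))
E
```

```text
[ 0.4549 -0.1162] [168. 322.]
[266.6992 274.7665] [375.9441 321.87  ] obs max row 327
w4 near [ 0.4459 -0.1915] [ 0.447  -0.1912  0.067 ]
[-0.0021  0.0008  0.002   0.056  -0.0131 -0.0296]
```

Emit:
{"name": "arm_command", "arguments": {"series": [0, 0, 0, 0.05, -0.013, -0.025, 0.7, 0, 0, 0, 0.05, -0.013, -0.025, 0.7, 0, 0, 0, 0.05, -0.013, -0.025, 0.4, 0, 0, 0, 0.05, -0.013, -0.025, 0.4, 0, 0, 0, 0.05, -0.013, -0.025, 0.4, 0, 0, 0, 0.05, -0.013, -0.025, 0.4], "force": 40}}

```text
t: 15.05
eef_pos: [0.4561, -0.1162, 0.0535]
ee_rot: [-3.137, 0.525, 0.184]
force: [-0.3, -0.3, 5.4]
width: 0.0492
gripper_force: 40.0
```

```bash
cat >> up.py <<'E'
import json
def grasp(C0,zb=.003):
    "store the held sleeve's centre and axis in tool axes while it still stands upright"
    st=arm.get_state();m=arm.camera_model("wrist");im=arm.grab_frame("wrist")
    C,o=upright(im,m,C0,zb);R=Rt(st);c=np.r_[C,zb+.032]
    json.dump({"v":list(R.T@(c-st["eef_pos"])),"a":list(R.T@np.array([0,0,1.]))},open("grasp.json","w"))
    print("C",C,o,"v",R.T@(c-st["eef_pos"]),"tcp",st["eef_pos"],st["ee_rot"],st["force"],st["width"])
def held(name=None,sag=None,target_s=None,extra=0):
    G=json.load(open("grasp.json"));v,a=np.array(G["v"]),np.array(G["a"]);g=np.array([0,0,.003])
    st=arm.get_state();m=arm.camera_model("wrist");im=arm.grab_frame("wrist");R=Rt(st);k=mask(im)
    if name: cv2.imwrite(name,im)
    def pose(d):
        S=Ro.from_euler("y",-d).as_matrix(); return g+S@(v-g),S@a
    def low(d):
        vv,aa=pose(d); return proj(m,circ(st["eef_pos"]+R@(vv-.032*aa),.025,R@aa,R[:,1]))
    cols=range(317,328);rows=[np.flatnonzero(k[110:280,c])[0]+110 for c in cols if k[110:280,c].any()];obs=np.median(rows)
    ds=np.radians(np.arange(-12,12.1,.5));pr=np.array([low(d)[:,1].min() for d in ds]);i=np.argsort(pr)
    d=np.interp(obs,pr[i],ds[i]); print("t",st["t"],"obs",obs,"pred",pr[0],pr[24],pr[-1],"sag",np.degrees(d))
    P=low(d);r=int(P[:,1].mean());cs=np.flatnonzero(k[r,230:420])+230;print("cols",cs[0],cs[-1],"pred",P[:,0].min(),P[:,0].max())
    if sag is not None: d=np.radians(sag)
    vv,aa=pose(d);c=st["eef_pos"]+R@vv;ax=R@aa;f1=np.array([np.sin(YAW),-np.cos(YAW),0]);f2=np.cross(AX,f1)
    D=c-FOOT;s=D@AX;o=D-s*AX;print("s",s,"off mm f2,f1",o@f2*1e3,o@f1*1e3,"axis err deg",np.degrees([ax@f2,ax@f1]),"tcp",st["eef_pos"],"tilt",-np.degrees(st["ee_rot"][1]),"q",st["q"],"F",st["force"],"M",st["moment"],"w",st["width"],"g",st["gripper_force"])
    # tool orientation that lines the sleeve up with the pin
    rel=np.degrees(np.arctan2(-aa[0],-aa[2]));tilt=30-rel;Rn=Rtool(tilt)
    if target_s is not None:
        T=FOOT+target_s*AX-Rn@vv;print("tilt wanted",tilt,"T",T,"delta",delta(st,T,Rn),"descend dir",Rn.T@-AX)
    return st,R,vv,aa
E
python3 - <<'E'
from up import *
grasp([.4545,-.1165])
st=arm.get_state();R=Rt(st);held(target_s=.14)
E
```

```text
C [ 0.4565 -0.1151] [173.  322.5] v [ 0.0098 -0.0009  0.0157] tcp [ 0.4561 -0.1162  0.0535] [-3.1369  0.5255  0.1838] [-0.3461 -0.3115  5.4012] 0.049184114571462226
t 15.1 obs 173.0 pred 168.4024785596613 173.0253458759267 180.9842405388743 sag -0.04775640596063508
cols 283 362 pred 281.48443968645705 363.4820028818909
s 0.03476099492492426 off mm f2,f1 -106.17069413005856 187.85066805125362 axis err deg [28.6084 -0.0008] tcp [ 0.4561 -0.1162  0.0535] tilt -30.110250508200764 q [ 0.1715  0.5386 -0.3302  0.0016 -1.2276  1.5808] F [-1.1946 -0.6642  6.3102] M [-0.0047 -0.5956  0.0026] w 0.04927663658059541 g 39.95934313366888
tilt wanted -0.15605794881671997 T [0.4522 0.0741 0.1949] delta [-0.0022  0.3328  0.0017 -0.442  -1.8844 -1.3701] descend dir [ 0.5024 -0.      0.8646]
```

Emit:
{"name": "arm_command", "arguments": {"series": [0, 0, 0, -0.1, 0, -0.17, 0.4, 0, 0, 0, -0.28, 0, -0.48, 0.4, 0, 0, 0, -0.45, 0, -0.78, 0.4, 0, 0, 0, -0.45, -0.2, -0.78, 0.4, 0, 0, 0, -0.45, -0.5, -0.9, 0.4, 0, 0, 0, -0.45, -0.85, -1, 0.4, 0, 0, 0, -0.45, -1, -1, 0.4]}}

```text
t: 16.02
eef_pos: [0.4491, -0.0141, 0.1621]
ee_rot: [-3.136, 0.525, 0.185]
force: [0.7, -0.7, -1.9]
width: 0.0495
gripper_force: 40.0
```

Emit:
{"name": "arm_command", "arguments": {"series": [0, 0.07, 0, 0, -0.3, -0.1, 0.4, 0, 0.14, 0, 0, -0.6, -0.2, 0.4, 0, 0.21, 0, 0, -0.8, -0.3, 0.4, 0, 0.28, 0, 0, -0.88, -0.37, 0.4, 0, 0.333, 0, 0, -0.88, -0.37, 0.4, 0, 0.333, 0, 0, -0.88, -0.37, 0.4]}}

```text
t: 16.77
eef_pos: [0.4497, 0.0732, 0.1946]
ee_rot: [-3.137, 0.003, 0.182]
force: [-0.4, 0.4, -1.8]
width: 0.0495
gripper_force: 40.0
```

```bash
python3 - <<'E'
from up import *
held("pics/w12h.png",target_s=.13)
E
```

```text
t 16.775 obs 173.0 pred 167.1173392636296 171.83044054648303 179.86767638466972 sag 2.06258358562972
cols 283 362 pred 281.4777908616587 362.92318314737497
s 0.140912365355181 off mm f2,f1 -3.021535688407083 0.3295257900404084 axis err deg [2.1128 0.0655] tcp [0.4497 0.0732 0.1946] tilt -0.15797949654688775 q [ 0.5913  0.0392 -0.526  -0.0063 -1.0062  1.165 ] F [-0.4293  0.4432 -1.7554] M [-0.0653  0.0197  0.0096] w 0.04951743504717173 g 39.97364804126846
tilt wanted 1.9542820427736345 T [0.457  0.075  0.1863] delta [-0.003   0.0235  0.0014  0.0751 -0.0037  0.0827] descend dir [ 0.4702 -0.      0.8825]
```

```bash
python3 - <<'E'
from up import *
held(target_s=.13,sag=0.5); held(target_s=.13,sag=.5)
E
```

```text
t 16.825 obs 173.0 pred 167.15541323847768 171.86619466211994 179.90132059581845 sag 2.003008774853363
cols 283 362 pred 281.485018090762 362.94395713019696
s 0.14061603548825236 off mm f2,f1 -1.8976263530768234 0.28134825741504155 axis err deg [0.6136 0.0458] tcp [0.4505 0.0734 0.1946] tilt -0.22092246930511092 q [ 0.5905  0.0413 -0.5236 -0.0065 -1.0077  1.1657] F [ 0.2581  0.6169 -1.1483] M [-0.0465 -0.0036 -0.0119] w 0.049614936953391156 g 39.97334481064172
tilt wanted 0.39169845714391727 T [0.4571 0.075  0.1863] delta [-0.0027  0.0068  0.0014  0.0682 -0.0032  0.0832] descend dir [ 0.4941 -0.      0.8694]
t 16.875 obs 173.0 pred 167.1648646150671 171.87482024991013 179.90918136400347 sag 1.9884911013196036
cols 283 362 pred 281.4766327359406 362.9380361661793
s 0.14025330376044876 off mm f2,f1 -1.306318222419372 0.24558945965960513 axis err deg [0.6283 0.0255] tcp [0.4512 0.0736 0.1946] tilt -0.23559685634898062 q [ 0.59    0.0427 -0.5222 -0.0064 -1.008   1.1658] F [ 0.906  -0.2821 -0.4441] M [-0.0208 -0.0697  0.0184] w 0.0494722218507947 g 39.97324867457792
tilt wanted 0.39169845714391727 T [0.4571 0.075  0.1863] delta [-0.0026  0.007   0.0011  0.0612 -0.0028  0.0831] descend dir [ 0.4941 -0.      0.8694]
```

Emit:
{"name": "arm_command", "arguments": {"series": [0, 0.01, 0, 0, 0, 0, 0.4, 0, 0.01, 0, 0.1, 0, 0.17, 0.4, 0, 0.01, 0, 0.2, 0, 0.35, 0.4, 0, 0.01, 0, 0.2, 0, 0.35, 0.4, 0, 0.01, 0, 0.2, 0, 0.35, 0.4, 0, 0.01, 0, 0.2, 0, 0.35, 0.4]}}

```text
t: 17.68
eef_pos: [0.4713, 0.0774, 0.1606]
ee_rot: [-3.137, -0.014, 0.181]
force: [-0.2, 1.0, -1.6]
width: 0.0495
gripper_force: 40.0
```

```bash
python3 - <<'E'
from up import *
held("pics/w13.png",target_s=.065,sag=.5)
im=cv2.imread("pics/w13.png");cv2.imwrite("pics/c13.png",cv2.resize(im[100:300,220:420],(600,600),interpolation=cv2.INTER_CUBIC))
E
```

```text
t 17.675 obs 172.0 pred 167.10601061862803 171.8197781250661 179.85698969779702 sag 0.32809272249585286
cols 284 362 pred 281.2452049508016 363.183928321826
s 0.1005333361159978 off mm f2,f1 -0.19257735362129008 0.06628246791080544 axis err deg [-0.4336  0.0345] tcp [0.4713 0.0774 0.1606] tilt 0.8263494580760832 q [ 0.5772  0.1046 -0.5461  0.0017 -0.9051  1.1737] F [-0.1969  0.9918 -1.5644] M [-0.0888  0.0556 -0.0393] w 0.049498590747868325 g 39.97342096809007
tilt wanted 0.39169845714391727 T [0.4891 0.0808 0.13  ] delta [-0.0029 -0.0048  0.0009  0.1761  0.0001  0.3086] descend dir [ 0.4941 -0.      0.8694]
```

Emit:
{"name": "arm_command", "arguments": {"series": [0, 0, 0, 0.06, 0, 0.105, 0.4, 0, 0, 0, 0.13, 0, 0.22, 0.4, 0, 0, 0, 0.185, 0, 0.32, 0.4, 0, 0, 0, 0.195, 0, 0.343, 0.4, 0, 0, 0, 0.195, 0, 0.343, 0.4, 0, 0, 0, 0.195, 0, 0.343, 0.4]}}

```text
t: 18.48
eef_pos: [0.4909, 0.0811, 0.1261]
ee_rot: [-3.137, -0.014, 0.181]
force: [-0.3, 0.3, -1.9]
width: 0.0493
gripper_force: 40.0
```

Emit:
{"name": "arm_command", "arguments": {"series": [0, 0, 0, 0.01, 0, 0.0174, 0.4, 0, 0, 0, 0.02, 0, 0.035, 0.4, 0, 0, 0, 0.02, 0, 0.035, 0.4]}}

```text
t: 18.85
eef_pos: [0.4929, 0.0815, 0.1224]
ee_rot: [-3.137, -0.014, 0.181]
force: [0.1, -0.9, -2.0]
width: 0.0492
gripper_force: 40.0
```

Emit:
{"name": "arm_command", "arguments": {"series": [0, 0, 0, 0.01, 0, 0.0174, 0.4, 0, 0, 0, 0.02, 0, 0.035, 0.4, 0, 0, 0, 0.02, 0, 0.035, 0.4]}}

```text
t: 19.23
eef_pos: [0.495, 0.0819, 0.1188]
ee_rot: [-3.137, -0.014, 0.181]
force: [-0.5, 0.7, -0.7]
width: 0.0491
gripper_force: 40.0
```

Emit:
{"name": "arm_command", "arguments": {"series": [0, 0, 0, 0.01, 0, 0.0174, 0.4, 0, 0, 0, 0.02, 0, 0.035, 0.4, 0, 0, 0, 0.02, 0, 0.035, 0.4]}}

```text
t: 19.6
eef_pos: [0.4969, 0.0823, 0.1153]
ee_rot: [-3.137, -0.013, 0.181]
force: [0.3, 1.4, -1.5]
width: 0.0491
gripper_force: 40.0
```

Emit:
{"name": "arm_command", "arguments": {"series": [0, 0, 0, 0.02, 0, 0.035, 0.4, 0, 0, 0, 0.04, 0, 0.07, 0.4, 0, 0, 0, 0.052, 0, 0.092, 0.4, 0, 0, 0, 0.052, 0, 0.092, 0.4, 0, 0, 0, 0.052, 0, 0.092, 0.4]}}

```text
t: 20.23
eef_pos: [0.5022, 0.0833, 0.1064]
ee_rot: [-3.137, -0.014, 0.181]
force: [0.4, 1.2, -1.2]
width: 0.0489
gripper_force: 40.0
```

Emit:
{"name": "arm_command", "arguments": {"series": [0, 0, 0, 0.006, 0, 0.01, 0.4, 0, 0, 0, 0.012, 0, 0.02, 0.4, 0, 0, 0, 0.012, 0, 0.02, 0.4]}}

```text
t: 20.6
eef_pos: [0.5034, 0.0835, 0.1044]
ee_rot: [-3.137, -0.014, 0.181]
force: [0.7, 0.4, -2.2]
width: 0.0497
gripper_force: 40.0
```

Emit:
{"name": "arm_command", "arguments": {"series": [0, 0, 0, 0.008, 0, 0.013, 0.4, 0, 0, 0, 0.008, 0, 0.013, 0.4, 0, 0, 0, 0.008, 0, 0.013, 0.4]}}

```text
t: 20.98
eef_pos: [0.5039, 0.0836, 0.1041]
ee_rot: [-3.137, -0.013, 0.181]
force: [-5.3, 0.5, 11.4]
width: 0.0494
gripper_force: 40.0
```

Emit:
{"name": "arm_command", "arguments": {"series": [0, 0, 0, 0.008, 0, 0.013, 0.4, 0, 0, 0, 0.008, 0, 0.013, 0.4, 0, 0, 0, 0.008, 0, 0.013, 0.4]}}

```text
t: 21.35
eef_pos: [0.5042, 0.0837, 0.1041]
ee_rot: [-3.138, -0.013, 0.182]
force: [-13.8, 1.0, 28.2]
width: 0.0494
gripper_force: 40.0
```

```bash
python3 - <<'E'
from up import *
held("pics/w14.png",target_s=.035,sag=.5)
im=cv2.imread("pics/w14.png");cv2.imwrite("pics/c14.png",cv2.resize(im[90:290,220:420],(600,600),interpolation=cv2.INTER_CUBIC))
E
```

```text
t 21.35 obs 173.0 pred 167.05023729552948 171.76762345804647 179.80883996852054 sag 2.1670862758385123
cols 283 362 pred 281.4528450130908 362.8767472270351
s 0.034846146852386704 off mm f2,f1 0.5022587087433543 -0.17515050315199324 axis err deg [-0.3645  0.0235] tcp [0.5042 0.0837 0.1041] tilt 0.7571679301709997 q [ 0.5499  0.2306 -0.545   0.0014 -0.7814  1.2016] F [-13.7685   1.0013  28.2147] M [ 0.5073  5.0733 -0.0995] w 0.049444553979442335 g 40.03280296776211
tilt wanted 0.39169845714391727 T [0.5038 0.0835 0.104 ] delta [-0.0026 -0.0041  0.0012 -0.0041  0.0009  0.0005] descend dir [ 0.4941 -0.      0.8694]
```

View pics/c14.png

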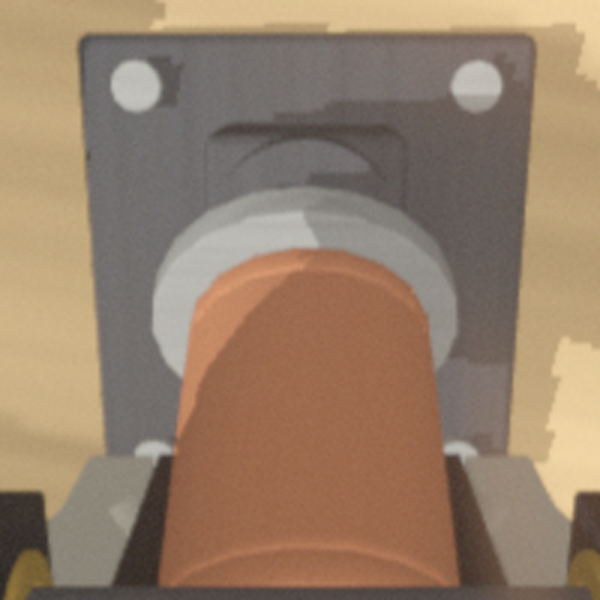

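The sleeve is fully home: its lower rim sits on the disc, s = 34.8 mm against the expected 35. This is the wide one, so it goes in the box. I take it off along the axis, stand it, re-grip it vertically and then box it.

Emit:
{"name": "arm_command", "arguments": {"series": [0, 0, 0, -0.02, 0, -0.035, 0.4, 0, 0, 0, -0.12, 0, -0.21, 0.4, 0, 0, 0, -0.24, 0, -0.42, 0.4, 0, 0, 0, -0.36, 0, -0.64, 0.4, 0, 0, 0, -0.53, 0, -0.93, 0.4, 0, 0, 0, -0.53, 0, -0.93, 0.4]}}

```text
t: 22.15
eef_pos: [0.4518, 0.0739, 0.196]
ee_rot: [-3.136, -0.017, 0.182]
force: [0.6, -0.1, -1.7]
width: 0.0492
gripper_force: 40.0
```

Emit:
{"name": "arm_command", "arguments": {"series": [0, 0, 0, -0.05, 0.3, 0, 0.4, 0, 0, 0, -0.1, 0.65, 0.1, 0.4, 0, -0.1, 0, -0.15, 0.95, 0.3, 0.4, 0, -0.2, 0, -0.15, 0.95, 0.3, 0.4]}}

```text
t: 22.65
eef_pos: [0.4533, -0.024, 0.1622]
ee_rot: [-3.136, 0.307, 0.18]
force: [0.6, -0.1, -0.7]
width: 0.0491
gripper_force: 40.0
```

```bash
python3 - <<'E'
from up import *
st,R,vv,aa=held(sag=.5)
Rn=Rtool(-30.1);T=np.array([.4561,-.1162,.058]);print(st["eef_pos"],delta(st,T,Rn))
E
```

```text
t 22.65 obs 173.0 pred 167.8367949739632 172.5004062829234 180.4955921701963 sag 0.9073830114830119
cols 283 362 pred 281.46069177545786 363.2254268945745
s 0.12059186588406538 off mm f2,f1 -36.370536874937855 96.67208004756107 axis err deg [17.709   0.0336] tcp [ 0.4533 -0.024   0.1622] tilt -17.611498519325362 q [ 0.3376  0.2607 -0.3607 -0.0553 -1.2529  1.438 ] F [ 0.621  -0.1081 -0.7427] M [ 0.116  -1.2298  0.0232] w 0.04911840671284839 g 39.97343180257303
[ 0.4533 -0.024   0.1622] [-0.0032 -0.1388  0.0007  0.1843  0.9171  1.0299]
```

Emit:
{"name": "arm_command", "arguments": {"series": [0, -0.07, 0, 0.08, 0.4, 0.2, 0.4, 0, -0.137, 0, 0.15, 0.85, 0.4, 0.4, 0, -0.137, 0, 0.18, 0.92, 0.7, 0.4, 0, -0.137, 0, 0.18, 0.92, 0.9, 0.4, 0, -0.137, 0, 0.18, 0.92, 1, 0.4, 0, -0.137, 0, 0.18, 0.92, 1, 0.4, 0, -0.137, 0, 0.18, 0.92, 1, 0.4]}}

```text
t: 23.58
eef_pos: [0.4595, -0.1144, 0.0628]
ee_rot: [-3.137, 0.514, 0.184]
force: [1.1, 0.7, -1.2]
width: 0.0493
gripper_force: 40.0
```

Emit:
{"name": "arm_command", "arguments": {"series": [0, 0, 0, 0.013, 0, 0.022, 0.4, 0, 0, 0, 0.025, 0, 0.043, 0.4, 0, 0, 0, 0.025, 0, 0.043, 0.4]}}

```text
t: 23.95
eef_pos: [0.4586, -0.1145, 0.0573]
ee_rot: [-3.137, 0.516, 0.184]
force: [-0.6, -0.2, -0.6]
width: 0.0492
gripper_force: 40.0
```

Emit:
{"name": "arm_command", "arguments": {"series": [0, 0, 0, 0.008, 0, 0.013, 0.4, 0, 0, 0, 0.015, 0, 0.026, 0.4, 0, 0, 0, 0.015, 0, 0.026, 0.4]}}

```text
t: 24.32
eef_pos: [0.4586, -0.1146, 0.0541]
ee_rot: [-3.137, 0.516, 0.184]
force: [0.2, 0.7, -0.7]
width: 0.0493
gripper_force: 40.0
```

Emit:
{"name": "arm_command", "arguments": {"series": [0, 0, 0, 0, 0, 0, 0.7, 0, 0, 0, 0, 0, 0, 0.7, 0, 0, 0, 0, 0, 0, 0.7, 0, 0.1, 0, 0, 0, 0, 0.7, 0, 0.2, 0, 0, 0, 0, 0.7, 0, 0.33, 0, 0, 0, 0, 0.7, 0, 0.33, 0, 0, 0, 0, 0.7, 0, 0.33, 0, 0, 0, 0, 0.7]}}

```text
t: 25.32
eef_pos: [0.4589, -0.1147, 0.0549]
ee_rot: [-3.138, -0.003, 0.181]
force: [-0.1, 0.3, -0.5]
width: 0.0614
gripper_force: 0.0
```

Emit:
{"name": "arm_command", "arguments": {"series": [0, 0, 0, 0, 0, 0, 0.4, 0, 0, 0, 0, 0, 0, 0.4, 0, 0, 0, 0, 0, 0, 0.4, 0, 0, 0, 0, 0, 0, 0.4, 0, 0, 0, 0, 0, 0, 0.4], "force": 30}}

```text
t: 25.95
eef_pos: [0.4584, -0.1146, 0.054]
ee_rot: [-3.137, -0.002, 0.181]
force: [-0.1, 0.5, -1.2]
width: 0.0495
gripper_force: 30.0
```

```bash
python3 - <<'E'
from up import *
grasp([.457,-.115])
st=arm.get_state();print(st["t"],st["q"])
# box geometry from the first top picture: edges of wooden rim by colour, and side camera pin check
t=arm.grab_frame("top");cv2.imwrite("pics/t15.png",t)
m=arm.camera_model("top")
h=cv2.cvtColor(cv2.imread("pics/top0.png"),cv2.COLOR_BGR2HSV)
k=((h[...,0]<16)&(h[...,1]>140)&(h[...,2]<190)).astype(np.uint8);k[:, :100]=0;k[:,230:]=0;k[:120]=0;k[270:]=0
c=max(cv2.findContours(k,cv2.RETR_EXTERNAL,cv2.CHAIN_APPROX_NONE)[0],key=cv2.contourArea)
p=cv2.approxPolyDP(c,3,True)[:,0];print(p.tolist());print([np.round(plane(m,x,.086)[:2],3).tolist() for x in p])
s=cv2.imread("pics/side0.png");ms=arm.camera_model("side");h=cv2.cvtColor(s,cv2.COLOR_BGR2HSV)
k=((h[...,0]<16)&(h[...,1]>130)&(h[...,2]<200)).astype(np.uint8);k[:,:285]=0;k[:,365:]=0;k[:70]=0;k[170:]=0
c=max(cv2.findContours(k,cv2.RETR_EXTERNAL,cv2.CHAIN_APPROX_NONE)[0],key=cv2.contourArea)
p=cv2.approxPolyDP(c,2.5,True)[:,0];print(p.tolist());print([np.round(plane(ms,x,.086)[:2],3).tolist() for x in p])
E
```

```text
C [ 0.4562 -0.1144] [203. 323.] v [-0.0022 -0.0005  0.019 ] tcp [ 0.4584 -0.1146  0.054 ] [-3.1372 -0.0017  0.1811] [-0.1005  0.5261 -1.2432] 0.049513424617282954
26.0 [ 0.1694  0.2575 -0.6655 -0.0073 -0.6462  1.5883]
[[184, 137], [108, 153], [140, 191], [144, 245], [149, 254], [221, 243], [213, 188]]
[[0.671, 0.279], [0.655, 0.483], [0.543, 0.401], [0.405, 0.397], [0.382, 0.386], [0.388, 0.206], [0.527, 0.214]]
[[349, 75], [334, 119], [292, 119], [297, 166], [324, 164], [327, 159], [340, 163], [339, 137], [343, 142], [358, 103]]
[[0.64, 0.723], [0.546, 0.389], [0.39, 0.399], [0.399, 0.117], [0.489, 0.122], [0.501, 0.149], [0.543, 0.124], [0.554, 0.273], [0.565, 0.242], [0.65, 0.497]]
```

Emit:
{"name": "arm_command", "arguments": {"series": [0, 0, 0, 0, 0, -0.4, 0.4, 0, 0, 0, 0, 0, -0.9, 0.4, 0, 0, 0, 0, 0, -1, 0.4]}}

```text
t: 26.42
eef_pos: [0.4601, -0.115, 0.1573]
ee_rot: [-3.138, -0.008, 0.182]
force: [0.4, 0.3, -1.6]
width: 0.0497
gripper_force: 30.0
```

Emit:
{"name": "arm_command", "arguments": {"series": [0, 0, 0, 0.05, -0.2, -0.4, 0.4, 0, 0, 0, 0.12, -0.6, -0.71, 0.4, 0, 0, 0, 0.19, -1, -0.71, 0.4]}}

```text
t: 26.8
eef_pos: [0.4598, -0.0125, 0.2274]
ee_rot: [-3.137, -0.006, 0.18]
force: [1.1, 0.4, -1.8]
width: 0.0496
gripper_force: 30.0
```

Emit:
{"name": "arm_command", "arguments": {"series": [0, 0, 0, 0.1, -0.5, 0, 0.4, 0, 0, 0, 0.19, -1, 0, 0.4]}}

```text
t: 27.05
eef_pos: [0.4589, 0.0894, 0.2254]
ee_rot: [-3.137, -0.001, 0.181]
force: [1.0, -0.4, -2.0]
width: 0.0498
gripper_force: 30.0
```

Emit:
{"name": "arm_command", "arguments": {"series": [0, 0, 0, 0.1, -0.5, 0, 0.4, 0, 0, 0, 0.19, -1, 0, 0.4]}}

```text
t: 27.3
eef_pos: [0.4596, 0.1913, 0.2257]
ee_rot: [-3.138, -0.001, 0.181]
force: [1.7, -0.6, -1.2]
width: 0.0498
gripper_force: 30.0
```

Emit:
{"name": "arm_command", "arguments": {"series": [0, 0, 0, 0.09, -0.5, 0, 0.4, 0, 0, 0, 0.173, -1, 0, 0.4, 0, 0, 0, 0.173, -1, 0, 0.4, 0, 0, 0, 0.173, -1, 0, 0.4]}}

```text
t: 27.8
eef_pos: [0.4587, 0.291, 0.2259]
ee_rot: [-3.139, -0.0, 0.182]
force: [0.1, -0.0, -0.9]
width: 0.0494
gripper_force: 30.0
```

```bash
python3 - <<'E'
from up import *
st=arm.get_state();m=arm.camera_model("wrist");im=arm.grab_frame("wrist");cv2.imwrite("pics/w16.png",im)
print(st["t"],st["eef_pos"],st["ee_rot"],st["q"]);print(delta(st,[.457,.306,.225],Rtool(0)))
k=mask(im)  # box floor/rim: print corner predictions and brightness edges
B=np.array([[.467-.08,.306-.09,.086],[.467+.08,.306-.09,.086],[.467+.08,.306+.09,.086],[.467-.08,.306+.09,.086]]);print(proj(m,B))
E
```

```text
27.8 [0.4587 0.291  0.2259] [-3.1387 -0.0005  0.1817] [ 0.9249  0.1583 -0.3132 -0.0021 -1.097   0.8285]
[-0.0019 -0.0003  0.0012  0.0105 -0.1504  0.0097]
[[383.0701 275.3452]
 [427.1756 115.6767]
 [219.0117  75.585 ]
 [206.5096 246.5534]]
```

View pics/w16.png

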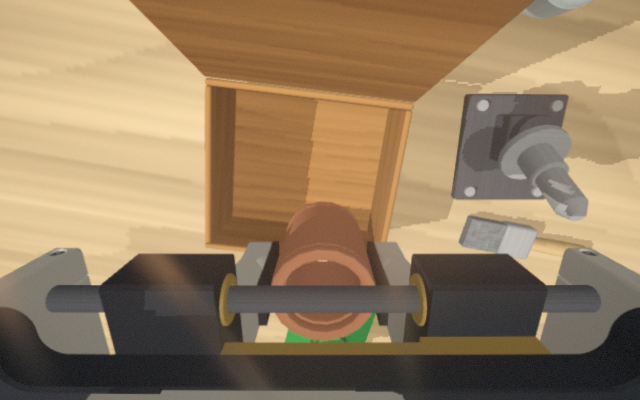

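The box rim corners are at (206,78), (413,103) and (207,247). The lid stands behind the far edge and the sleeve is hanging upright. This was my last picture, so from here I rely on numbers.

```bash
python3 - <<'E'
from up import *
st=arm.get_state();m=arm.camera_model("wrist");print(st["eef_pos"])
P=[plane(m,p,.086) for p in((206,78),(413,103),(207,247),(389,247))];print(np.array(P))
A,B,C,_=P; ey=(A-B)/np.linalg.norm(A-B);ex=(A-C)/np.linalg.norm(A-C)
print(np.linalg.norm(A-B),np.linalg.norm(A-C),"yaw",np.degrees(np.arctan2(-ey[0],ey[1])),np.degrees(np.arctan2(ex[1],ex[0])),"centre",(B+C)/2)
print("lid far", [np.round(plane(m,p,.26),3) for p in((130,0),(535,0))])
E
```

```text
[0.4589 0.2906 0.2263]
[[0.5436 0.4064 0.086 ]
 [0.5552 0.2303 0.086 ]
 [0.3867 0.3953 0.086 ]
 [0.4193 0.2175 0.086 ]]
0.17639124524042174 0.15720410021557618 yaw 3.772094199009345 4.028777754764876 centre [0.4709 0.3128 0.086 ]
lid far [array([0.559, 0.366, 0.26 ]), array([0.58 , 0.251, 0.26 ])]
```

Emit:
{"name": "arm_command", "arguments": {"series": [0, 0, 0, -0.08, -0.2, 0, 0.4, 0, 0, 0, -0.08, -0.2, 0.3, 0.4, 0, 0, 0, -0.08, -0.2, 0.7, 0.4, 0, 0, 0, -0.08, -0.2, 1, 0.4, 0, 0, 0, -0.08, -0.2, 1, 0.4]}}

```text
t: 28.48
eef_pos: [0.4472, 0.3077, 0.1253]
ee_rot: [-3.14, 0.001, 0.18]
force: [0.5, 0.1, -0.5]
width: 0.0496
gripper_force: 30.0
```

Emit:
{"name": "arm_command", "arguments": {"series": [0, 0, 0, 0, 0, 0.25, 0.4, 0, 0, 0, 0, 0, 0.5, 0.4, 0, 0, 0, 0, 0, 0.61, 0.4, 0, 0, 0, 0, 0, 0.61, 0.4, 0, 0, 0, 0, 0, 0.61, 0.4]}}

```text
t: 29.1
eef_pos: [0.4488, 0.3109, 0.0675]
ee_rot: [-3.136, -0.004, 0.181]
force: [-0.3, 0.1, -0.9]
width: 0.05
gripper_force: 30.0
```

Emit:
{"name": "arm_command", "arguments": {"series": [0, 0, 0, 0, 0, 0.03, 0.4, 0, 0, 0, 0, 0, 0.05, 0.4, 0, 0, 0, 0, 0, 0.05, 0.4]}}

```text
t: 29.48
eef_pos: [0.4481, 0.3104, 0.0611]
ee_rot: [-3.137, -0.002, 0.181]
force: [0.3, -0.1, -1.5]
width: 0.0497
gripper_force: 30.0
```

Emit:
{"name": "arm_command", "arguments": {"series": [0, 0, 0, 0, 0, 0.015, 0.4, 0, 0, 0, 0, 0, 0.015, 0.4]}}

```text
t: 29.72
eef_pos: [0.4483, 0.3106, 0.06]
ee_rot: [-3.137, -0.003, 0.181]
force: [-2.1, -1.0, 2.0]
width: 0.0496
gripper_force: 30.0
```

Emit:
{"name": "arm_command", "arguments": {"series": [0, 0, 0, 0, 0, 0, 0.9, 0, 0, 0, 0, 0, 0, 0.9, 0, 0, 0, 0, 0, 0, 0.9, 0, 0, 0, 0, 0, -0.1, 0.9, 0, 0, 0, 0, 0, -0.5, 0.9, 0, 0, 0, 0, 0, -1, 0.9, 0, 0, 0, 0, 0, -1, 0.9]}}

```text
t: 30.6
eef_pos: [0.4499, 0.312, 0.1647]
ee_rot: [-3.132, -0.009, 0.182]
force: [0.0, 1.5, -0.4]
width: 0.0788
gripper_force: 0.0
```

Emit:
{"name": "arm_command", "arguments": {"series": [0, 0, 0, 0, 0.1, -0.6, 1, 0, 0, 0, -0.03, 0.7, -0.65, 1, 0, 0, 0, -0.03, 1, -0.65, 1]}}

```text
t: 30.98
eef_pos: [0.4628, 0.2091, 0.2253]
ee_rot: [-3.136, -0.004, 0.181]
force: [0.4, -0.4, -0.6]
width: 0.0876
gripper_force: 0.0
```

Emit:
{"name": "arm_command", "arguments": {"series": [0, 0, 0, -0.02, 0.6, 0, 1, 0, 0, 0, -0.03, 1, 0, 1]}}

```text
t: 31.22
eef_pos: [0.4776, 0.1098, 0.2238]
ee_rot: [-3.137, -0.002, 0.181]
force: [0.2, -0.1, -0.4]
width: 0.0875
gripper_force: 0.0
```

Emit:
{"name": "arm_command", "arguments": {"series": [0, 0, 0, -0.02, 0.6, 0, 1, 0, 0, 0, -0.03, 1, 0, 1]}}

```text
t: 31.48
eef_pos: [0.4927, 0.0109, 0.2234]
ee_rot: [-3.137, -0.002, 0.18]
force: [1.0, -0.2, -0.4]
width: 0.0872
gripper_force: 0.0
```

Emit:
{"name": "arm_command", "arguments": {"series": [0, -0.1, 0, -0.02, 0.5, 0, 1, 0, -0.2, 0, -0.03, 1, 0, 1, 0, -0.3, 0, -0.03, 1, 0, 1, 0, -0.333, 0, -0.03, 1, 0, 1, 0, -0.333, 0, -0.03, 1, 0, 1]}}

```text
t: 32.1
eef_pos: [0.5083, -0.0859, 0.2212]
ee_rot: [-3.136, 0.524, 0.183]
force: [0.1, -0.6, -0.2]
width: 0.088
gripper_force: 0.0
```

```bash
python3 - <<'E'
from up import *
st=arm.get_state();m=arm.camera_model("wrist");im=arm.grab_frame("wrist");cv2.imwrite("pics/w17.png",im)
print(st["t"],st["eef_pos"],st["ee_rot"],st["q"],st["width"])
Z=np.array([0,0,1.]);X=np.array([1.,0,0]);C0=[.5735,-.1953]
T=proj(m,circ(np.r_[C0,.067],.025,Z,X));B=proj(m,circ(np.r_[C0,.003],.025,Z,X));print("pred",np.r_[T,B].min(0),np.r_[T,B].max(0),T.mean(0))
n,l,S,c=cv2.connectedComponentsWithStats(mask(im));print([list(map(int,x)) for x in S[1:] if x[4]>300])
R=Rtool(-30);g=np.r_[C0,.05]-.003*R[:,2];print("grip",g,delta(st,g-.09*R[:,2],R),delta(st,g,R))
t=arm.grab_frame("top");cv2.imwrite("pics/t17.png",t);mt=arm.camera_model("top");n,l,S,c=cv2.connectedComponentsWithStats(mask(t))
for q,x in zip(S[1:],c[1:]):
    if 80<q[4]<600: print("top",q,x,plane(mt,x,.035)[:2],"in box",plane(mt,x,.041)[:2])
E
```

```text
32.1 [ 0.5083 -0.0859  0.2212] [-3.1365  0.5236  0.1833] [ 0.2027  0.4264 -0.0544 -0.0149 -1.6133  1.5534] 0.08799508701244166
pred [430.8909  -5.527 ] [523.8568  90.6219] [486.9685  57.1996]
[[432, 0, 91, 93, 6154]]
grip [ 0.575  -0.195   0.0526] [-0.0022 -0.      0.0019  1.2388  1.1974  0.326 ] [-0.0022 -0.      0.0019  1.2388  1.2004  1.226 ]
top [115  82  33  31 516] [130.8798  97.157 ] [0.8278 0.4364] in box [0.8249 0.4341]
top [363 148  20  21 236] [372.5424 159.4068] [ 0.5643 -0.1975] in box [ 0.5626 -0.1966]
top [168 215  23  25 403] [179.0223 226.1439] [0.4511 0.3203] in box [0.45   0.3186]
top [  0 383  29  17 370] [ 11.5297 390.7432] [0.0718 0.8095] in box [0.0726 0.8054]
```

Emit:
{"name": "arm_command", "arguments": {"series": [0, 0, 0, 0.35, 0.35, 0, 1, 0, 0, 0, 0.7, 0.7, 0, 1, 0, 0, 0, 0.7, 0.7, 0, 1]}}

```text
t: 32.58
eef_pos: [0.5808, -0.1451, 0.1863]
ee_rot: [-3.137, 0.521, 0.182]
force: [-0.6, 0.8, -0.3]
width: 0.0874
gripper_force: 0.0
```

Emit:
{"name": "arm_command", "arguments": {"series": [0, 0, 0, 0.3, 0.3, 0.1, 1, 0, 0, 0, 0.54, 0.5, 0.33, 1, 0, 0, 0, 0.54, 0.5, 0.33, 1, 0, 0, 0, 0.54, 0.5, 0.33, 1, 0, 0, 0, 0.54, 0.5, 0.33, 1]}}

```text
t: 33.2
eef_pos: [0.6199, -0.1864, 0.1344]
ee_rot: [-3.137, 0.517, 0.184]
force: [1.7, 0.5, 0.1]
width: 0.0874
gripper_force: 0.0
```

```bash
python3 - <<'E'
from up import *
st=arm.get_state();m=arm.camera_model("wrist");im=arm.grab_frame("wrist");cv2.imwrite("pics/w18.png",im)
print(st["t"],st["eef_pos"],st["ee_rot"])
Z=np.array([0,0,1.]);X=np.array([1.,0,0])
n,l,S,c=cv2.connectedComponentsWithStats(mask(im));print([list(map(int,x)) for x in S[1:] if x[4]>300])
C,o=upright(im,m,[.5735,-.1953],r0=60,lo=230,hi=450);print(C,o)
T=proj(m,circ(np.r_[C,.067],.025,Z,X));B=proj(m,circ(np.r_[C,.003],.025,Z,X));print("pred",np.r_[T,B].min(0),np.r_[T,B].max(0))
R=Rtool(-30);g=np.r_[C,.05]-.003*R[:,2];print("grip",g,delta(st,g,R))
E
```

```text
33.2 [ 0.6199 -0.1864  0.1344] [-3.1375  0.5173  0.1844]
[[294, 151, 63, 98, 5200]]
[ 0.5725 -0.1961] [152. 325.]
pred [292.6136 152.    ] [357.8246 248.3737]
grip [ 0.574  -0.1958  0.0526] [-0.0012 -0.004   0.0026 -0.003   0.0126  0.9424]
```

Emit:
{"name": "arm_command", "arguments": {"series": [0, 0, 0, 0, 0.01, 0.3, 1, 0, 0, 0, 0, 0.01, 0.6, 1, 0, 0, 0, 0, 0.01, 0.92, 1, 0, 0, 0, 0, 0.01, 0.92, 1, 0, 0, 0, 0, 0.01, 0.92, 1]}}

```text
t: 33.88
eef_pos: [0.576, -0.1959, 0.054]
ee_rot: [-3.138, 0.518, 0.184]
force: [-0.3, 1.2, 1.1]
width: 0.0877
gripper_force: 0.0
```

Emit:
{"name": "arm_command", "arguments": {"series": [0, 0, 0, 0, 0, 0, 0.4, 0, 0, 0, 0, 0, 0, 0.4, 0, 0, 0, 0, 0, 0, 0.4, 0, 0, 0, 0, 0, 0, 0.4, 0, 0, 0, 0, 0, 0, 0.4, 0, 0, 0, 0, 0, 0, 0.4], "force": 40}}

```text
t: 34.62
eef_pos: [0.5746, -0.1961, 0.0524]
ee_rot: [-3.137, 0.521, 0.184]
force: [-0.2, 0.0, 1.9]
width: 0.0501
gripper_force: 40.0
```

```bash
python3 - <<'E'
from up import *
grasp([.5725,-.1961])
held(target_s=.14,sag=.3)
E
```

```text
C [ 0.5739 -0.1955] [176. 323.] v [ 0.0082 -0.0006  0.0154] tcp [ 0.5746 -0.1961  0.0524] [-3.1368  0.5206  0.1837] [-0.1976  0.0312  1.8556] 0.05014424423716117
t 34.675 obs 176.0 pred 171.44250313312145 176.0056845680384 183.8136910699971 sag -0.010900509961029148
cols 284 362 pred 282.1002695056993 363.9472066543818
s -0.015777542067875187 off mm f2,f1 -18.640817234597073 287.9946650802833 axis err deg [28.9015 -0.0014] tcp [ 0.5746 -0.1961  0.0524] tilt -29.820675777103297 q [ 0.0347  0.6994 -0.0272  0.0707 -1.361   1.6855] F [0.7387 0.3167 0.6373] M [ 0.1339 -1.6423  0.0772] w 0.05002885069286138 g 39.99462824547663
tilt wanted 0.4723306760310315 T [0.4536 0.0747 0.1946] delta [-0.0023  0.3366  0.0016 -1.3099 -2.8876 -0.8741] descend dir [ 0.4928 -0.      0.8701]
```

Emit:
{"name": "arm_command", "arguments": {"series": [0, 0, 0, -0.1, 0, -0.17, 0.4, 0, 0, 0, -0.25, 0, -0.43, 0.4, 0, 0, 0, -0.4, 0, -0.7, 0.4, 0, 0, 0, -0.4, 0, -0.7, 0.4]}}

```text
t: 35.22
eef_pos: [0.5764, -0.1966, 0.1367]
ee_rot: [-3.138, 0.515, 0.183]
force: [0.5, 0.2, -1.5]
width: 0.0502
gripper_force: 40.0
```

Emit:
{"name": "arm_command", "arguments": {"series": [0, 0, 0, -0.1, -0.3, -0.05, 0.4, 0, 0, 0, -0.2, -0.6, -0.1, 0.4, 0, 0, 0, -0.3, -0.95, -0.1, 0.4]}}

```text
t: 35.6
eef_pos: [0.5364, -0.1061, 0.1573]
ee_rot: [-3.136, 0.52, 0.183]
force: [0.2, 0.1, -0.8]
width: 0.05
gripper_force: 40.0
```

Emit:
{"name": "arm_command", "arguments": {"series": [0, 0, 0, -0.15, -0.5, -0.07, 0.4, 0, 0, 0, -0.3, -0.95, -0.07, 0.4]}}

```text
t: 35.85
eef_pos: [0.4969, -0.0161, 0.1788]
ee_rot: [-3.136, 0.52, 0.184]
force: [0.4, 1.2, -1.9]
width: 0.0502
gripper_force: 40.0
```

Emit:
{"name": "arm_command", "arguments": {"series": [0, 0.07, 0, -0.1, -0.35, 0, 0.4, 0, 0.14, 0, -0.2, -0.65, 0, 0.4, 0, 0.21, 0, -0.28, -0.9, 0, 0.4, 0, 0.28, 0, -0.31, -0.988, 0, 0.4, 0, 0.337, 0, -0.31, -0.988, 0, 0.4, 0, 0.337, 0, -0.31, -0.988, 0, 0.4, 0, 0.337, 0, -0.31, -0.988, 0, 0.4]}}

```text
t: 36.72
eef_pos: [0.4534, 0.0748, 0.1944]
ee_rot: [-3.137, -0.008, 0.181]
force: [0.4, 1.2, -1.8]
width: 0.0499
gripper_force: 40.0
```

```bash
python3 - <<'E'
from up import *
held("pics/w19.png",target_s=.10,sag=.3)
E
```

```text
t 36.725 obs 176.0 pred 170.24958199325755 174.8955052318477 182.77412991266755 sag 1.9884524746220082
cols 284 362 pred 282.0853480143747 363.4082047069848
s 0.13995619737217072 off mm f2,f1 -0.27751420764016654 -0.2481341513829332 axis err deg [0.0381 0.0214] tcp [0.4534 0.0748 0.1944] tilt 0.4352056938610639 q [ 0.5934  0.0397 -0.5281 -0.001  -0.9943  1.1594] F [ 0.3591  1.2329 -1.7789] M [-0.0261 -0.0025 -0.0064] w 0.04991403191002063 g 39.991841274895705
tilt wanted 0.4723306760310315 T [0.4733 0.0783 0.1599] delta [-0.0027  0.0004  0.001   0.1995  0.0035  0.3462] descend dir [ 0.4928 -0.      0.8701]
```

Lined up (offsets under 0.3 mm). Going down to just above the step.

Emit:
{"name": "arm_command", "arguments": {"series": [0, 0, 0, 0.1, 0.001, 0.174, 0.4, 0, 0, 0, 0.2, 0.003, 0.348, 0.4, 0, 0, 0, 0.28, 0.003, 0.49, 0.4, 0, 0, 0, 0.35, 0.003, 0.62, 0.4, 0, 0, 0, 0.375, 0.003, 0.66, 0.4, 0, 0, 0, 0.375, 0.003, 0.66, 0.4, 0, 0, 0, 0.375, 0.003, 0.66, 0.4]}}

```text
t: 37.65
eef_pos: [0.4909, 0.0816, 0.129]
ee_rot: [-3.137, -0.009, 0.181]
force: [0.3, 0.4, -1.4]
width: 0.05
gripper_force: 40.0
```

Emit:
{"name": "arm_command", "arguments": {"series": [0, 0, 0, 0.01, 0, 0.0174, 0.4, 0, 0, 0, 0.015, 0, 0.026, 0.4, 0, 0, 0, 0.015, 0, 0.026, 0.4]}}

```text
t: 38.02
eef_pos: [0.4923, 0.0819, 0.126]
ee_rot: [-3.137, -0.009, 0.181]
force: [0.3, 0.6, -1.7]
width: 0.0502
gripper_force: 40.0
```

Emit:
{"name": "arm_command", "arguments": {"series": [0, 0, 0, 0.008, 0, 0.013, 0.4, 0, 0, 0, 0.013, 0, 0.022, 0.4, 0, 0, 0, 0.013, 0, 0.022, 0.4]}}

```text
t: 38.4
eef_pos: [0.4934, 0.0821, 0.1241]
ee_rot: [-3.137, -0.008, 0.181]
force: [-4.0, 0.3, 4.8]
width: 0.0499
gripper_force: 40.1
```

```bash
python3 - <<'E'
from up import *
held("pics/w20.png",target_s=.059,sag=.3)
E
```

```text
t 38.4 obs 176.0 pred 170.18593852827678 174.8359779733851 182.7189337162515 sag 2.0895565953830046
cols 283 362 pred 282.07015488579043 363.38480491136846
s 0.05871368126139661 off mm f2,f1 -0.18948403214695692 -0.2533534526543844 axis err deg [-0.0083  0.0146] tcp [0.4934 0.0821 0.1241] tilt 0.48164937095099514 q [ 0.5578  0.1899 -0.5405 -0.001  -0.831   1.195 ] F [-4.028   0.317   4.8417] M [0.1233 1.2235 0.1055] w 0.04990108309994782 g 40.067627180624186
tilt wanted 0.4723306760310315 T [0.4935 0.0819 0.1244] delta [-0.0026 -0.0001  0.001   0.0003  0.0018 -0.0035] descend dir [ 0.4928 -0.      0.8701]
```

Emit:
{"name": "arm_command", "arguments": {"series": [0, 0, 0, 0.007, 0, 0.012, 0.4, 0, 0, 0, 0.007, 0, 0.012, 0.4, 0, 0, 0, 0.007, 0, 0.012, 0.4]}}

```text
t: 38.83
eef_pos: [0.4934, 0.082, 0.1237]
ee_rot: [-3.138, -0.008, 0.182]
force: [-11.8, 0.3, 18.2]
width: 0.0503
gripper_force: 40.0
```

It stopped at the step at s = 58.7 mm, centred to within 0.3 mm and firm at 18 N. This is the tight one, so it goes in the grey tray.

Emit:
{"name": "arm_command", "arguments": {"series": [0, 0, 0, -0.02, 0, -0.035, 0.4, 0, 0, 0, -0.12, 0, -0.21, 0.4, 0, 0, 0, -0.27, 0, -0.48, 0.4, 0, 0, 0, -0.42, 0, -0.74, 0.4, 0, 0, 0, -0.42, 0, -0.74, 0.4]}}

```text
t: 39.45
eef_pos: [0.4529, 0.0746, 0.198]
ee_rot: [-3.136, -0.013, 0.182]
force: [-0.5, 0.0, -0.9]
width: 0.0501
gripper_force: 40.0
```

Emit:
{"name": "arm_command", "arguments": {"series": [0, 0, 0, -0.07, 0.45, 0, 0.4, 0, 0, 0, -0.13, 0.95, 0, 0.4]}}

```text
t: 39.7
eef_pos: [0.4569, -0.022, 0.1949]
ee_rot: [-3.137, -0.008, 0.183]
force: [1.6, -0.2, -1.1]
width: 0.0499
gripper_force: 40.0
```

Emit:
{"name": "arm_command", "arguments": {"series": [0, 0, 0, -0.07, 0.5, 0, 0.4, 0, 0, 0, -0.13, 0.95, 0, 0.4]}}

```text
t: 39.95
eef_pos: [0.4611, -0.1189, 0.1941]
ee_rot: [-3.137, -0.008, 0.181]
force: [0.6, -0.7, -1.5]
width: 0.0499
gripper_force: 40.0
```

Emit:
{"name": "arm_command", "arguments": {"series": [0, 0, 0, -0.07, 0.5, 0.15, 0.4, 0, 0, 0, -0.13, 0.95, 0.3, 0.4]}}

```text
t: 40.2
eef_pos: [0.4657, -0.2147, 0.1632]
ee_rot: [-3.137, -0.008, 0.181]
force: [1.3, 0.1, -0.7]
width: 0.0499
gripper_force: 40.0
```

Emit:
{"name": "arm_command", "arguments": {"series": [0, -0.07, 0, -0.03, 0.3, 0, 0.4, 0, -0.14, 0, -0.06, 0.6, 0.1, 0.4, 0, -0.21, 0, -0.09, 0.9, 0.2, 0.4, 0, -0.28, 0, -0.13, 0.95, 0.2, 0.4, 0, -0.338, 0, -0.13, 0.95, 0.2, 0.4, 0, -0.338, 0, -0.13, 0.95, 0.2, 0.4]}}

```text
t: 40.95
eef_pos: [0.4705, -0.3083, 0.1408]
ee_rot: [-3.135, 0.526, 0.185]
force: [-0.6, 0.6, -1.4]
width: 0.0497
gripper_force: 40.0
```

```bash
python3 - <<'E'
from up import *
st=arm.get_state();m=arm.camera_model("wrist");im=arm.grab_frame("wrist");cv2.imwrite("pics/w21.png",im)
print(st["t"],st["eef_pos"],st["ee_rot"],st["width"])
R=Rtool(-29.8);print(delta(st,[.4725,-.361,.085],R))
# grey tray: from the first top picture by colour
t=cv2.imread("pics/top0.png");h=cv2.cvtColor(t,cv2.COLOR_BGR2HSV);mt=arm.camera_model("top")
k=((h[...,1]<70)&(h[...,2]<130)).astype(np.uint8);k=cv2.morphologyEx(k,cv2.MORPH_CLOSE,np.ones((5,5)));k[:140]=0;k[232:]=0;k[:,:395]=0;k[:,480:]=0
c=max(cv2.findContours(k,cv2.RETR_EXTERNAL,cv2.CHAIN_APPROX_NONE)[0],key=cv2.contourArea);r=cv2.minAreaRect(c);print(r,[plane(mt,p,.02)[:2].round(3).tolist() for p in cv2.boxPoints(r)],plane(mt,r[0],.02))
E
```

```text
40.95 [ 0.4705 -0.3083  0.1408] [-3.1347  0.526   0.1852] 0.04967497345875121
[-0.0027  0.0038  0.003   0.2135  0.5248  0.5182]
((437.7299499511719, 186.88999938964844), (62.79108428955078, 60.38692092895508), 8.13010311126709) [[0.418, -0.256], [0.575, -0.305], [0.53, -0.468], [0.374, -0.414]] [ 0.4729 -0.3597  0.02  ]
```

Emit:
{"name": "arm_command", "arguments": {"series": [0, 0, 0, 0.1, 0.3, 0.2, 0.4, 0, 0, 0, 0.21, 0.52, 0.45, 0.4, 0, 0, 0, 0.21, 0.52, 0.52, 0.4, 0, 0, 0, 0.21, 0.52, 0.52, 0.4]}}

```text
t: 41.5
eef_pos: [0.4713, -0.3608, 0.0884]
ee_rot: [-3.136, 0.522, 0.183]
force: [0.3, -0.2, -1.0]
width: 0.05
gripper_force: 40.0
```

Emit:
{"name": "arm_command", "arguments": {"series": [0, 0, 0, 0.06, 0, 0.1, 0.4, 0, 0, 0, 0.115, 0, 0.2, 0.4, 0, 0, 0, 0.115, 0, 0.2, 0.4, 0, 0, 0, 0.115, 0, 0.2, 0.4]}}

```text
t: 42.0
eef_pos: [0.4721, -0.3607, 0.0653]
ee_rot: [-3.137, 0.522, 0.184]
force: [-0.6, 0.1, -0.8]
width: 0.0499
gripper_force: 40.0
```

Emit:
{"name": "arm_command", "arguments": {"series": [0, 0, 0, 0.008, 0, 0.013, 0.4, 0, 0, 0, 0.015, 0, 0.026, 0.4, 0, 0, 0, 0.015, 0, 0.026, 0.4]}}

```text
t: 42.38
eef_pos: [0.4718, -0.3608, 0.0622]
ee_rot: [-3.137, 0.522, 0.184]
force: [1.3, -0.6, -1.2]
width: 0.0498
gripper_force: 40.0
```

Emit:
{"name": "arm_command", "arguments": {"series": [0, 0, 0, 0.008, 0, 0.013, 0.4, 0, 0, 0, 0.013, 0, 0.022, 0.4, 0, 0, 0, 0.013, 0, 0.022, 0.4]}}

```text
t: 42.75
eef_pos: [0.4718, -0.3607, 0.0596]
ee_rot: [-3.137, 0.522, 0.184]
force: [-0.4, -0.2, -1.3]
width: 0.0498
gripper_force: 40.0
```

Emit:
{"name": "arm_command", "arguments": {"series": [0, 0, 0, 0.004, 0, 0.007, 0.4, 0, 0, 0, 0.004, 0, 0.007, 0.4]}}

```text
t: 43.0
eef_pos: [0.4719, -0.3607, 0.0589]
ee_rot: [-3.137, 0.522, 0.184]
force: [0.0, -0.5, -2.0]
width: 0.0498
gripper_force: 40.0
```

Emit:
{"name": "arm_command", "arguments": {"series": [0, 0, 0, 0.006, 0, 0.01, 0.4, 0, 0, 0, 0.006, 0, 0.01, 0.4, 0, 0, 0, 0.006, 0, 0.01, 0.4]}}

```text
t: 43.38
eef_pos: [0.4719, -0.3608, 0.0584]
ee_rot: [-3.137, 0.522, 0.184]
force: [-0.0, 3.1, 6.0]
width: 0.0499
gripper_force: 40.0
```

Emit:
{"name": "arm_command", "arguments": {"series": [0, 0, 0, 0, 0, 0, 1, 0, 0, 0, 0, 0, 0, 1, 0, 0, 0, 0, 0, 0, 1, 0, 0, 0, 0, 0, 0, 1, 0, 0, 0, 0, 0, -0.2, 1, 0, 0, 0, 0, 0, -0.6, 1, 0, 0, 0, 0, 0, -1, 1]}}

```text
t: 44.25
eef_pos: [0.5213, -0.3521, 0.1453]
ee_rot: [-3.136, 0.523, 0.184]
force: [0.8, -0.2, 0.3]
width: 0.0873
gripper_force: 0.0
```

```bash
python3 - <<'E'
from up import *
st=arm.get_state();print(st["t"],st["eef_pos"],st["ee_rot"],st["q"])
m=arm.camera_model("wrist");im=arm.grab_frame("wrist");cv2.imwrite("pics/w22.png",im)
n,l,S,c=cv2.connectedComponentsWithStats(mask(im));print([list(map(int,x)) for x in S[1:] if x[4]>300])
C,o=upright(im,m,[.472,-.360],zb=.009,r0=60,lo=230,hi=450);print(C,o);Z=np.array([0,0,1.]);X=np.array([1.,0,0])
T=proj(m,circ(np.r_[C,.073],.025,Z,X));B=proj(m,circ(np.r_[C,.009],.025,Z,X));print("pred",np.r_[T,B].min(0),np.r_[T,B].max(0))
mt,ms=arm.camera_model("top"),arm.camera_model("side");t=arm.grab_frame("top");s=arm.grab_frame("side");cv2.imwrite("pics/t22.png",t);cv2.imwrite("pics/s22.png",s)
k=mask(t);n,l,S,c=cv2.connectedComponentsWithStats(k)
for q,x in zip(S[1:],c[1:]):
    if 80<q[4]<600: print("top",q,x,plane(mt,x,.041)[:2])
# lid free edge corners: top picture vs side picture
for a in((109,153),(187,138)):
    for b in((349,75),(358,103)): p,e=tri(mt,a,ms,b);print(a,b,p,e)
E
```

```text
44.25 [ 0.5213 -0.3521  0.1453] [-3.1364  0.5227  0.1836] [-0.1837  0.6094 -0.0015  0.1765 -1.4567  1.872 ]
[[292, 150, 62, 97, 5066]]
[ 0.471  -0.3598] [150.  322.5]
pred [290.2756 150.    ] [354.0958 244.5188]
top [115  82  33  31 515] [130.8563  97.1786] [0.8248 0.4342]
top [429 175  25  23 398] [440.8291 185.9523] [ 0.4702 -0.3624]
top [168 215  21  25 348] [177.6523 226.9655] [0.4483 0.3223]
top [  0 383  29  17 372] [ 11.7151 390.6344] [0.0728 0.8048]
(109, 153) (349, 75) [0.595  0.4083 0.2543] 0.004188813867832782
(109, 153) (358, 103) [0.6476 0.4732 0.1009] 0.0029788314899322635
(187, 138) (349, 75) [0.5655 0.2028 0.3642] 0.007172515561123189
(187, 138) (358, 103) [0.6064 0.2312 0.2481] 0.0014704462898739354
```

Both sleeves are placed: the wide one in the box at about (0.448,0.315), the tight one upright in the tray at (0.471,-0.360). The lid's free edge is at about (0.60,0.32,0.25), leaning back to about 107°. Next I go over and behind it with closed fingers.

Emit:
{"name": "arm_command", "arguments": {"series": [0, 0, 0, 0, 0, -0.3, 1, 0, 0, 0, -0.2, 0, -0.6, 1, 0, 0.1, 0, -0.5, 0, -0.87, 0.5, 0, 0.2, 0, -0.5, 0, -0.87, 0, 0, 0.333, 0, -0.5, 0, -0.87, 0], "force": 10}}

```text
t: 45.02
eef_pos: [0.5212, -0.3524, 0.2445]
ee_rot: [-3.138, 0.015, 0.181]
force: [-1.1, -0.6, -0.2]
width: 0.0633
gripper_force: 0.0
```

Emit:
{"name": "arm_command", "arguments": {"series": [0, 0, 0, 0.2, -0.5, -0.3, 0, 0, 0, 0, 0.4, -1, -0.65, 0, 0, 0, 0, 0.4, -1, -0.65, 0]}}

```text
t: 45.4
eef_pos: [0.5448, -0.2449, 0.3119]
ee_rot: [-3.139, 0.016, 0.184]
force: [0.2, -0.4, -0.1]
width: 0.0332
gripper_force: 0.0
```

Emit:
{"name": "arm_command", "arguments": {"series": [0, 0, 0, 0.2, -0.5, 0, 0, 0, 0, 0, 0.4, -1, 0, 0]}}

```text
t: 45.65
eef_pos: [0.5644, -0.1409, 0.3074]
ee_rot: [-3.137, 0.023, 0.179]
force: [1.2, -0.7, 0.1]
width: 0.0133
gripper_force: 0.0
```

Emit:
{"name": "arm_command", "arguments": {"series": [0, 0, 0, 0.2, -0.5, 0, 0, 0, 0, 0, 0.4, -1, 0, 0]}}

```text
t: 45.9
eef_pos: [0.5859, -0.0348, 0.307]
ee_rot: [-3.137, 0.023, 0.18]
force: [1.1, 0.0, 0.0]
width: 0.0004
gripper_force: 0.0
```

Emit:
{"name": "arm_command", "arguments": {"series": [0, 0, 0, 0.2, -0.5, 0, 0, 0, 0, 0, 0.4, -1, 0, 0, 0, 0, 0, 0.4, -1, 0, 0]}}

```text
t: 46.28
eef_pos: [0.6076, 0.0723, 0.3057]
ee_rot: [-3.137, 0.024, 0.184]
force: [-0.3, -0.3, -0.4]
width: 0.0002
gripper_force: 0.0
```

```bash
python3 - <<'E'
from up import *
st=arm.get_state();print(st["t"],st["eef_pos"],st["ee_rot"],st["q"],st["width"])
R=Rtool(0);print(delta(st,[.665,.315,.31],R))
E
```

```text
46.275 [0.6076 0.0723 0.3057] [-3.1374  0.0237  0.1843] [ 0.4312  0.2394 -0.0217 -0.0102 -1.3317  1.3263] 0.00019814465391842752
[-0.0026  0.0151  0.0029  1.0076 -2.2808 -0.0572]
```

Emit:
{"name": "arm_command", "arguments": {"series": [0, 0.015, 0, 0.35, -0.5, -0.05, 0, 0, 0.015, 0, 0.7, -1, -0.05, 0, 0, 0.015, 0, 0.7, -1, -0.05, 0]}}

```text
t: 46.65
eef_pos: [0.6592, 0.1827, 0.3088]
ee_rot: [-3.138, 0.001, 0.183]
force: [-0.2, -1.0, -0.9]
width: 0.0006
gripper_force: 0.0
```

Emit:
{"name": "arm_command", "arguments": {"series": [0, 0, 0, 0.15, -0.5, 0, 0, 0, 0, 0, 0.3, -1, 0, 0, 0, 0, 0, 0.3, -1, 0, 0]}}

```text
t: 47.02
eef_pos: [0.6698, 0.2859, 0.3101]
ee_rot: [-3.138, 0.0, 0.183]
force: [0.4, 0.2, -1.1]
width: 0.0006
gripper_force: 0.0
```

Emit:
{"name": "arm_command", "arguments": {"series": [0, 0, 0, 0, -0.28, 0, 0, 0, 0, 0, 0, -0.28, 0.4, 0, 0, 0, 0, 0, -0.28, 0.75, 0, 0, 0, 0, 0, -0.28, 0.75, 0]}}

```text
t: 47.52
eef_pos: [0.6638, 0.3106, 0.2344]
ee_rot: [-3.14, 0.003, 0.18]
force: [0.6, -0.0, 0.2]
width: 0.0004
gripper_force: 0.0
```

```bash
python3 - <<'E'
from up import *
st=arm.get_state();print(st["t"],st["eef_pos"],st["ee_rot"],st["q"],st["force"])
th0=np.radians(3.9);bx=np.array([np.cos(th0),np.sin(th0)]);H=np.array([.470,.312])+.08*bx;zh=.086;r=.15
R=Rt(st);p=st["eef_pos"].copy()
for d in(100,90,75,60,45,30,20,12,5,0):
    f=np.radians(d);X=-r*np.cos(f)+.008*np.sin(f)+.0095;z=zh+r*np.sin(f)+.008*np.cos(f)+.022
    T=np.r_[H+bx*X,z];print(d,T,R.T@(T-p)/.1); p=T
E
```

```text
47.525 [0.6638 0.3106 0.2344] [-3.1398  0.003   0.18  ] [ 0.7009  0.4625  0.1417 -0.0031 -1.2516  1.0509] [ 0.5743 -0.013   0.1563]
100 [0.5931 0.3204 0.2543] [-0.6779 -0.2236 -0.1972]
90 [0.5673 0.3186 0.258 ] [-0.2577 -0.029  -0.0359]
75 [0.5283 0.316  0.255 ] [-0.3884 -0.0436  0.0316]
60 [0.4914 0.3135 0.2419] [-0.3671 -0.0411  0.1317]
45 [0.4591 0.3113 0.2197] [-0.3207 -0.0357  0.2228]
30 [0.4337 0.3095 0.1899] [-0.2525 -0.028   0.2987]
20 [0.4214 0.3087 0.1668] [-0.1217 -0.0134  0.2315]
12 [0.4146 0.3082 0.147 ] [-0.0674 -0.0073  0.1983]
5 [0.4109 0.308  0.129 ] [-0.036  -0.0038  0.1798]
0 [0.4096 0.3079 0.116 ] [-0.0122 -0.0012  0.1305]
```

Emit:
{"name": "arm_command", "arguments": {"series": [0, 0, 0, -0.25, -0.05, 0, 0, 0, 0, 0, -0.4, -0.08, 0, 0, 0, 0, 0, -0.5, -0.1, 0, 0, 0, 0, 0, -0.58, -0.1, 0, 0, 0, 0, 0, -0.65, -0.1, 0, 0, 0, 0, 0, -0.72, -0.1, 0, 0]}}

```text
t: 48.28
eef_pos: [0.5925, 0.3092, 0.2377]
ee_rot: [-3.137, -0.003, 0.181]
force: [0.6, 0.1, 1.2]
width: 0.0003
gripper_force: 0.8
```

Emit:
{"name": "arm_command", "arguments": {"series": [0, 0, 0, -0.05, -0.01, -0.03, 0, 0, 0, 0, -0.12, -0.02, -0.08, 0, 0, 0, 0, -0.2, -0.02, -0.15, 0, 0, 0, 0, -0.26, -0.03, -0.2, 0]}}

```text
t: 48.78
eef_pos: [0.5661, 0.3074, 0.2583]
ee_rot: [-3.137, -0.004, 0.181]
force: [0.5, -0.2, -1.1]
width: 0.0007
gripper_force: 0.6
```

Emit:
{"name": "arm_command", "arguments": {"series": [0, 0, 0, -0.13, -0.015, 0.01, 0, 0, 0, 0, -0.26, -0.03, 0.02, 0, 0, 0, 0, -0.39, -0.045, 0.03, 0, 0, 0, 0, -0.51, -0.06, 0.075, 0, 0, 0, 0, -0.64, -0.07, 0.12, 0, 0, 0, 0, -0.755, -0.085, 0.165, 0]}}

```text
t: 49.52
eef_pos: [0.4898, 0.3021, 0.2404]
ee_rot: [-3.138, -0.003, 0.181]
force: [1.7, 0.1, -0.3]
width: 0.0004
gripper_force: 0.5
```

```bash
python3 - <<'E'
from up import *
st=arm.get_state();print(st["t"],st["eef_pos"],st["force"],st["moment"])
im=arm.grab_frame("wrist");cv2.imwrite("pics/w23.png",im)
s=arm.grab_frame("side");cv2.imwrite("pics/s23.png",s);ms=arm.camera_model("side");m=arm.camera_model("wrist")
a=cv2.imread("pics/s22.png");d=(cv2.absdiff(a,s).max(2)>40).astype(np.uint8)
# pixels of the old lid (side view) that changed / sample colours there
th0=np.radians(3.9);bx=np.array([np.cos(th0),np.sin(th0),0]);by=np.array([-bx[1],bx[0],0]);H=np.r_[np.array([.470,.312])+.08*bx[:2],.086]
for ph in(107,90,75,60,45):
    f=np.radians(ph)
    P=[H+by*y+r*(-bx*np.cos(f)+np.array([0,0,np.sin(f)])) for y in(-.09,) for r in(.06,.1,.14,.17)]
    q=proj(ms,P).round().astype(int);print(ph,q.tolist(),[s[v,u].tolist() for u,v in q],[a[v,u].tolist() for u,v in q])
E
```

```text
49.525 [0.4898 0.3021 0.2404] [ 1.6705  0.0953 -0.3123] [-0.0456 -0.4634  0.0083]
107 [[347, 130], [350, 121], [354, 111], [358, 103]] [[103, 140, 170], [97, 132, 165], [99, 137, 168], [86, 122, 146]] [[36, 61, 95], [39, 65, 91], [26, 52, 78], [56, 80, 111]]
90 [[341, 130], [342, 120], [342, 110], [343, 102]] [[85, 119, 149], [96, 129, 156], [93, 129, 156], [92, 125, 151]] [[47, 70, 102], [42, 68, 102], [42, 72, 111], [37, 67, 106]]
75 [[337, 131], [334, 122], [331, 112], [329, 105]] [[80, 115, 143], [59, 90, 113], [49, 71, 90], [98, 136, 161]] [[65, 107, 160], [74, 126, 184], [96, 136, 162], [98, 135, 163]]
60 [[333, 133], [327, 125], [321, 116], [317, 110]] [[32, 45, 65], [34, 53, 81], [20, 42, 68], [26, 51, 79]] [[39, 53, 76], [44, 71, 100], [113, 154, 184], [108, 148, 179]]
45 [[329, 135], [321, 129], [313, 123], [306, 118]] [[44, 67, 98], [38, 55, 81], [39, 57, 85], [68, 102, 139]] [[40, 72, 107], [33, 57, 88], [39, 62, 92], [75, 114, 151]]
```

The side view shows the lid now at about 60° and following the fingers. Continuing round the arc.

Emit:
{"name": "arm_command", "arguments": {"series": [0, 0, 0, -0.11, -0.012, 0.07, 0, 0, 0, 0, -0.22, -0.024, 0.145, 0, 0, 0, 0, -0.32, -0.036, 0.223, 0, 0, 0, 0, -0.41, -0.045, 0.32, 0, 0, 0, 0, -0.49, -0.055, 0.42, 0, 0, 0, 0, -0.573, -0.064, 0.52, 0]}}

```text
t: 50.38
eef_pos: [0.4328, 0.2984, 0.188]
ee_rot: [-3.138, -0.003, 0.181]
force: [1.0, -0.7, -0.4]
width: 0.0005
gripper_force: 0.3
```

Emit:
{"name": "arm_command", "arguments": {"series": [0, 0, 0, -0.07, -0.007, 0.12, 0, 0, 0, 0, -0.12, -0.013, 0.23, 0, 0, 0, 0, -0.155, -0.017, 0.33, 0, 0, 0, 0, -0.19, -0.02, 0.43, 0, 0, 0, 0, -0.21, -0.023, 0.52, 0, 0, 0, 0, -0.225, -0.025, 0.6, 0]}}

```text
t: 51.12
eef_pos: [0.4109, 0.2971, 0.1281]
ee_rot: [-3.137, -0.003, 0.181]
force: [1.7, 0.0, 0.8]
width: 0.0003
gripper_force: 0.3
```

Emit:
{"name": "arm_command", "arguments": {"series": [0, 0, 0, -0.005, 0, 0.05, 0, 0, 0, 0, -0.01, 0, 0.1, 0, 0, 0, 0, -0.012, 0, 0.12, 0, 0, 0, 0, -0.012, 0, 0.12, 0]}}

```text
t: 51.62
eef_pos: [0.4098, 0.2969, 0.1168]
ee_rot: [-3.137, -0.003, 0.181]
force: [-0.2, -1.2, 1.5]
width: 0.0008
gripper_force: 0.9
```

Pressing down gently until the lid meets the rim.

Emit:
{"name": "arm_command", "arguments": {"series": [0, 0, 0, 0, 0, 0.015, 0, 0, 0, 0, 0, 0, 0.03, 0, 0, 0, 0, 0, 0, 0.03, 0]}}

```text
t: 52.0
eef_pos: [0.4099, 0.297, 0.1163]
ee_rot: [-3.137, -0.004, 0.182]
force: [-11.6, -5.4, 28.5]
width: 0.0003
gripper_force: 14.7
```

Emit:
{"name": "arm_command", "arguments": {"series": [0, 0, 0, 0, 0, 0.015, 0, 0, 0, 0, 0, 0, 0.015, 0, 0, 0, 0, 0, 0, 0.015, 0]}}

```text
t: 52.38
eef_pos: [0.4099, 0.297, 0.1161]
ee_rot: [-3.137, -0.005, 0.183]
force: [-15.8, -7.6, 43.6]
width: 0.0007
gripper_force: 21.4
```

Emit:
{"name": "arm_command", "arguments": {"series": [0, 0, 0, 0, 0, -0.1, 0, 0, 0, 0, 0, 0, -0.5, 0, 0, 0, 0, 0, 0, -1, 0, 0, 0, 0, 0, 0, -1, 0]}}

```text
t: 52.88
eef_pos: [0.4112, 0.2984, 0.2162]
ee_rot: [-3.132, -0.009, 0.182]
force: [-0.1, -0.3, -1.0]
width: 0.0005
gripper_force: 0.0
```

Emit:
{"name": "arm_command", "arguments": {"series": [0, 0, 0, 0, 0.5, -0.3, 0, 0, 0, 0, 0.2, 1, -0.3, 0, 0, 0, 0, 0.2, 1, -0.3, 0]}}

```text
t: 53.25
eef_pos: [0.448, 0.1992, 0.2415]
ee_rot: [-3.137, -0.003, 0.177]
force: [-0.0, -0.7, -0.9]
width: 0.0008
gripper_force: 0.0
```

Emit:
{"name": "arm_command", "arguments": {"series": [0, 0, 0, 0.1, 0.5, 0, 0, 0, 0, 0, 0.2, 1, 0, 0, 0, 0, 0, 0.2, 1, 0, 0]}}

```text
t: 53.62
eef_pos: [0.4852, 0.1048, 0.2406]
ee_rot: [-3.138, -0.002, 0.178]
force: [-0.5, 0.6, 0.2]
width: 0.0002
gripper_force: 0.0
```

```bash
python3 - <<'E'
from up import *
st=arm.get_state();print(st["t"],st["eef_pos"],st["force"])
s=arm.grab_frame("side");t=arm.grab_frame("top");cv2.imwrite("pics/s24.png",s);cv2.imwrite("pics/t24.png",t);mt,ms=arm.camera_model("top"),arm.camera_model("side")
n,l,S,c=cv2.connectedComponentsWithStats(mask(t))
for q,x in zip(S[1:],c[1:]):
    if q[4]>80: print("top",q,x)
t0,s0=cv2.imread("pics/top0.png"),cv2.imread("pics/side0.png")
for n_,(x,y,w,h) in dict(bowl=(300,98,40,38),jar=(238,108,30,34),brush=(262,215,66,22)).items(): print(n_,cv2.absdiff(t0,t)[y:y+h,x:x+w].mean())
# lid board when shut: expected corner pixels of its upper face vs wood mask
th0=np.radians(3.9);bx=np.array([np.cos(th0),np.sin(th0),0]);by=np.array([-bx[1],bx[0],0]);H=np.r_[np.array([.470,.312])+.08*bx[:2],.094]
P=[H+by*a-bx*b for a,b in((.09,0),(.09,.178),(-.09,.178),(-.09,0))]
for nm,im,m in(("top",t,mt),("side",s,ms)):
    h=cv2.cvtColor(im,cv2.COLOR_BGR2HSV);q=proj(m,P);k=((h[...,0]<17)&(h[...,1]>120)&(h[...,2]<200)).astype(np.uint8)
    x0,y0=(q.min(0)-25).astype(int);x1,y1=(q.max(0)+25).astype(int);kk=np.zeros_like(k);kk[y0:y1,x0:x1]=k[y0:y1,x0:x1]
    cc=max(cv2.findContours(cv2.morphologyEx(kk,cv2.MORPH_OPEN,np.ones((3,3))),cv2.RETR_EXTERNAL,cv2.CHAIN_APPROX_NONE)[0],key=cv2.contourArea)
    print(nm,"pred",q.round().tolist(),"seen",cv2.approxPolyDP(cc,3,True)[:,0].tolist())
E
```

```text
53.625 [0.4852 0.1048 0.2406] [-0.537   0.6419  0.246 ]
top [115  82  33  31 521] [130.8695  97.2188]
top [429 175  25  23 419] [440.9356 185.957 ]
top [  0 383  21  17 277] [  8.8159 391.5235]
bowl 21.80767543859649
jar 49.27549019607843
brush 44.960055096418735
top pred [[136.0, 190.0], [145.0, 261.0], [217.0, 247.0], [206.0, 177.0]] seen [[198, 196], [180, 198], [164, 218], [157, 219], [163, 236], [177, 246], [188, 245], [183, 248], [185, 253], [221, 244], [216, 207], [212, 211], [203, 209]]
side pred [[333.0, 115.0], [286.0, 118.0], [290.0, 147.0], [341.0, 143.0]] seen [[287, 118], [291, 147], [296, 158], [301, 159], [296, 160], [297, 166], [316, 165], [317, 160], [322, 161], [318, 164], [327, 159], [333, 163], [340, 160], [338, 132], [332, 133], [333, 139], [329, 140], [318, 133], [318, 123], [312, 116]]
```

The seen lid corners in the side view match the shut prediction to 1 px. I move the arm clear for one last check of the bowl, jar and brush.

Emit:
{"name": "arm_command", "arguments": {"series": [0, 0, 0, 0, 0.5, 0, 0.3, 0, 0, 0, -0.2, 1, 0, 0.3, 0, 0, 0, -0.2, 1, 0, 0.3]}}

```text
t: 54.1
eef_pos: [0.4823, 0.0038, 0.2407]
ee_rot: [-3.137, -0.002, 0.18]
force: [-0.1, 1.0, -0.0]
width: 0.0238
gripper_force: 0.0
```

Emit:
{"name": "arm_command", "arguments": {"series": [0, 0, 0, 0, 0.5, 0, 0.3, 0, 0, 0, -0.2, 1, 0, 0.3, 0, 0, 0, -0.2, 1, 0, 0.3]}}

```text
t: 54.48
eef_pos: [0.4812, -0.0979, 0.2401]
ee_rot: [-3.137, -0.002, 0.179]
force: [-0.4, 0.3, 0.2]
width: 0.0263
gripper_force: 0.0
```

Emit:
{"name": "arm_command", "arguments": {"series": [0, 0, 0, 0, 0.5, 0, 0.3, 0, 0, 0, -0.2, 1, 0, 0.3, 0, 0, 0, -0.2, 1, 0, 0.3, 0, 0, 0, -0.2, 1, 0, 0.3]}}

```text
t: 54.98
eef_pos: [0.4805, -0.1978, 0.2398]
ee_rot: [-3.137, -0.003, 0.182]
force: [0.5, 0.3, 0.2]
width: 0.0267
gripper_force: 0.0
```

```bash
python3 - <<'E'
from up import *
s=arm.grab_frame("side");t=arm.grab_frame("top");t0,s0=cv2.imread("pics/top0.png"),cv2.imread("pics/side0.png")
for n,(x,y,w,h) in dict(bowl=(300,98,40,38),jar=(238,108,30,34),brush=(262,215,66,22)).items(): print("top",n,cv2.absdiff(t0,t)[y:y+h,x:x+w].mean())
for n,(x,y,w,h) in dict(bowl=(380,200,34,26),jar=(375,160,24,30),brush=(298,182,18,38)).items(): print("side",n,cv2.absdiff(s0,s)[y:y+h,x:x+w].mean())
print(arm.get_state()["t"],arm.get_state()["eef_pos"],arm.get_state()["qd"])
E
```

```text
top bowl 54.30109649122807
top jar 57.83071895424837
top brush 30.35904499540863
side bowl 3.0279034690799396
side jar 5.488425925925926
side brush 23.155945419103315
55.075 [ 0.4805 -0.1975  0.24  ] [ 0.0003 -0.0023  0.0008  0.0011 -0.001   0.0054]
```

```bash
python3 - <<'E'
from up import *
s0=cv2.imread("pics/side0.png");t0=cv2.imread("pics/top0.png")
for f in("s22","s24"):
    s=cv2.imread(f"pics/{f}.png");r=cv2.matchTemplate(s[170:235,285:330],s0[182:216,299:314],cv2.TM_CCOEFF_NORMED);print(f,cv2.minMaxLoc(r)[1::2],"expect (14,12)")
for f in("t15","t17","t22"):
    t=cv2.imread(f"pics/{f}.png");r=cv2.matchTemplate(t[205:250,250:340],t0[216:238,263:300],cv2.TM_CCOEFF_NORMED);print(f,cv2.minMaxLoc(r)[1::2],"expect (13,11)")
s=arm.grab_frame("side");r=cv2.matchTemplate(s[170:235,285:330],s0[182:216,299:314],cv2.TM_CCOEFF_NORMED);print(cv2.minMaxLoc(r)[1::2])
E
```

```text
s22 (0.7527914643287659, (14, 12)) expect (14,12)
s24 (0.6468536257743835, (14, 12)) expect (14,12)
t15 (0.29762113094329834, (19, 9)) expect (13,11)
t17 (0.3842942416667938, (38, 7)) expect (13,11)
t22 (0.31961625814437866, (11, 10)) expect (13,11)
(0.6503459215164185, (14, 12))
```

The brush, bowl and jar have not moved. I hand the job in.

```bash
python3 -c "
from station import arm
print(arm.job_done())"
```

```text
the job is handed in; nothing more can be done
None
```

The job is handed in at about 55 s: the sleeve that went fully home is in the wooden box, the one that stopped at the step is in the grey tray, and the lid is shut. The bowl, jar and brush matched their starting places in the side camera; the arm blocked that check from above.

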